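# Pack the kit for a short iris stand

## Robot

A 6-joint arm with a two-finger parallel gripper is mounted at the origin on a cart in front of the work surface, level with it; the furniture and walls round the work are solid. World frame = base frame: x ahead of the robot, y to its left, z up, the work surface at z = 0. Lengths are in m, angles in rad, forces in N, time in s.
With the tool pointing down it reaches from about 0.35 to 0.775 m from the base axis. Payload 5.5 kg.
Tool frame: the origin (TCP) lies at the very end of the fingers, on their centre line; the grasp point (between the pads) lies 19 mm behind it; z points along the fingers, y is the direction in which the jaws open and shut (so a half turn about z gives the same grasp; the last joint's range is limited). The gripper opens to 85 mm and grips with 20 to 120 N. Pads are 22 mm wide; open, the fingers measure 114 mm over their backs; the gripper's body (76 mm by 85 mm) begins 54 mm behind the grasp point. The pads swing forward as they close: fully open they stand 13 mm farther back than shut.
Start: joints at [-1.336, 0.313, 0.046, 1.304, 0, 1.431], TCP at [0.21, -0.535, 0.231] pointing down, gripper open.
Joint ranges: [-2.76, 2.76], [-0.86, 1.69], [-1.03, 1.26], [-2.2, 2.34], [-1.47, 1.5], [-3.14, 3.14]. Speed limits (rad/s): [2.57, 2.57, 3.14, 3.14, 3.14, 3.14].

## Interface

Orientations are given as a unit quaternion [w, x, y, z].
In Python, from workcell import get_state, vision, workorder, silhouettes, tip_of gives the robot as it stands.
- The arm moves only by the shell command python3 -m inch 'ROWS' [FORCE]. ROWS is JSON, a list of rows, each a list of 7 numbers: the shift along the tool's x, y, z in cm, then the turn, a rotation vector about the tool's x, y, z in degrees, then the finger opening in cm, from 0 to 8.54. In form: [[dx, dy, dz, rx, ry, rz, hand], ...]. A call has 1 to 5 rows; each row shifts and turns the commanded pose from where the row before left it, along the tool's axes as they then stand; what a row does not reach is not made up. A row lasts 1/10 s, in which the tool goes at most 50 mm and 8.59 degrees, less where a joint would pass 70% of its speed; a pose out of reach is approached as far as the arm can. A call with a gripper value outside its range is refused whole. The fingers move at their own pace and stop on an object; FORCE is the grip in N (left out, the last holds). Time passes only in rows, so rows that do not move let the fingers close. It gives the time, the measured TCP pose, the force and the opening at its end, in the units of the state.
- get_state(): the state, without advancing time (a new reading comes with each control period).
- vision.read_camera(name): name is "side" or "top" or "wrist"; returns a dict with "pixels" (384x512x3 uint8, red, green, blue), "depth" (384x512 float32, m along the optical axis (not along the pixel's ray), 0 where there is no reading), "mtx" (3x3 intrinsics, pixels), "k1" (the pictures are not rectified: a ray, as slopes to the right and down, at radius r is drawn at 1 + k1 r^2 times it, then the intrinsics apply), "T" (4x4, takes a point from camera to world coordinates); the wrist camera has in their place "tool_from_camera" (4x4, takes a point from camera to tool coordinates, whose origin is the TCP and whose axes are the flange's). Camera axes: x right, y up, looking along -z (the intrinsics and any distortion apply to the point x, -y, -z); pixel columns grow to the right and rows downward; lengths in m; the calibration is good to about 2 mm. A picture is of the moment at which its call begins: read the wrist's pose just before it.
- workorder.hand_in(): hands the job in, once; it reports no verdict.
Trained networks look in a picture, given as the dict that the camera call returned (one of the last four; its "shot" number tells which), for a name from the list of things; names that differ only in an ending like _2 or _b are one class to them, and where a whole thing is asked for, a point or a joint stands for the part that bears it (a point fixed in the world has none). Each returns a list of dicts, best first, with "confidence" (0 to 1); they miss things now and then, are a little off and sometimes report something else, mostly with a low value. They report only what shows in the picture. A call takes as long as a camera call.
- silhouettes(picture, label): "mask" (384x512 bool, what is visible of it) and "location" ([column, row] in pixels, amid what is visible of it).
- tip_of(picture, label): "location" ([column, row] in pixels: a listed point, or the origin of a listed thing).
The state is a dict: "clock": time; "joint_pos": joint angles; "qvel": joint speeds; "tau": joint torques, N m; "tcp_pos": TCP position; "orientation": TCP orientation; "wrist_force": force on the tool from outside, world axes, zero at the start; "ft_torque": the same for the moment, N m; "finger_gap": finger opening in m.
Only numpy, scipy, OpenCV 4.12 (cv2) and the standard library are available. Lean on these libraries where they do the work, as an engineer would, in place of code of your own. Each camera call takes 0.05 s, during which the arm holds its last target.

## Task

Pack the kit for one short iris stand into the divided caddy: stand the magnetic base in the middle of the square nest, the post holder in the middle of the larger ring, the shorter steel post in the middle of the smaller ring, and the iris in the middle of the oblong nest with its disc running along the nest's long sides. All must stand upright on the nest floors inside the rims. The longer post and the lens mount are not part of this kit: leave them standing where they are.

Things in the scene. Friction and masses are not known exactly. Their poses are not given: they have to be found in the camera images.
- base_mid (a point): magnetic base: a white block, 44 x 44 mm and 38 mm high, with a 12 mm stud on top (50 mm high in all) and a red knob on one upright side (57 mm long with the knob). The point lies 25 mm above its underside, half-way along the length with the knob; z up, -x towards the knob. The block reaches from x -16 to +28 mm and y -22 to +22 mm: grasp it across y, 44 mm wide. It stands on a 2 mm grey mat, as do all the loose parts
- holder_mid (a point): post holder: an upright black tube 24 mm in diameter and 50 mm high, open at the top, with a thumbscrew sticking out sideways near the top. The point is on the tube's axis, 25 mm above its underside; z up, -y towards the thumbscrew, which ends 28 mm from the axis, 13 mm in diameter, centred 40 mm up. Grasp the tube across x
- short_post_mid (a point): the shorter of two standing steel posts: 12.7 mm in diameter, 50 mm high. The point is its centre, 25 mm above its underside; z up
- iris_mid (a point): iris diaphragm: an upright black disc with a hole in the middle, 45 mm in diameter and 10 mm thick, on a foot 22 (x) x 26 (y) x 4 mm, with a thin lever standing up from the top, 62 mm high in all. The point is half-way up, 31 mm above its underside; z up, x through the disc's hole, y across the disc's width. Grasp it across x, 10 mm thick (disc top 46 mm above the underside)
- long_post_mid (a point): the longer of the two standing steel posts, a look-alike that stays: 12.7 mm in diameter, 75 mm high. The point is its centre; z up. All loose parts stand in a row along the near edge of the bench. Mind the big dark box, 0.26 m high and fixed, behind the right half of that row (its near face runs from about x 0.61, y -0.03 to x 0.51, y -0.40 m): keep the arm in front of it when going between the parts and the caddy
- lens_mid (a point): lens mount, a look-alike of the iris that stays: a black ring 30 mm in diameter with a lens and a small white knob at its side, 31 mm high, no lever. The point is its centre; z up
- nest_base_floor (a point): square nest for the magnetic base: 92 x 92 mm white plate in the low aluminium caddy (196 x 196 mm, walls 10 mm high; the four plates lie in it 2 x 2 at 94 mm pitch, edges parallel to the caddy's, in any order). The point is the centre of the nest's floor, about 6 mm above the bench; z up, x and y along the plate's edges. Grey rim 4 mm high above the floor, 4 mm thick, square, 80 x 80 mm inside
- nest_holder_floor (a point): larger ring nest for the post holder: 92 x 92 mm white plate in the low aluminium caddy (196 x 196 mm, walls 10 mm high; the four plates lie in it 2 x 2 at 94 mm pitch, edges parallel to the caddy's, in any order). The point is the centre of the nest's floor, about 6 mm above the bench; z up, x and y along the plate's edges. Grey rim 4 mm high above the floor, 4 mm thick, round, 50 mm inside diameter
- nest_post_floor (a point): smaller ring nest for the shorter post: 92 x 92 mm white plate in the low aluminium caddy (196 x 196 mm, walls 10 mm high; the four plates lie in it 2 x 2 at 94 mm pitch, edges parallel to the caddy's, in any order). The point is the centre of the nest's floor, about 6 mm above the bench; z up, x and y along the plate's edges. Grey rim 4 mm high above the floor, 4 mm thick, round, 36 mm inside diameter
- nest_iris_floor (a point): oblong nest for the iris: 92 x 92 mm white plate in the low aluminium caddy (196 x 196 mm, walls 10 mm high; the four plates lie in it 2 x 2 at 94 mm pitch, edges parallel to the caddy's, in any order). The point is the centre of the nest's floor, about 6 mm above the bench; z up, x and y along the plate's edges. Grey rim 4 mm high above the floor, 4 mm thick, 42 mm (x) by 66 mm (y) inside

How it is judged:
At the end, for the whole second after the job is handed in: Base, holder, shorter post and iris each stand on the floor of their own nest, within 12 mm of its middle (height -4/+2.5 mm), upright within 0.1 rad, at rest; iris within 0.3 rad of the nest's long sides. Longer post and lens mount upright, within 20 mm of their start (horizontal distance between base_mid and nest_base_floor below 0.012 m and z of base_mid in the frame of nest_base_floor between 0.021 and 0.0275 m and angle between each of base_mid, holder_mid, short_post_mid, iris_mid, long_post_mid, lens_mid's own z axis and vertical below 0.1 rad and linear speed of each of base, holder, short_post, iris below 0.02 m/s and horizontal distance between holder_mid and nest_holder_floor below 0.012 m and z of holder_mid in the frame of nest_holder_floor between 0.021 and 0.0275 m and horizontal distance between short_post_mid and nest_post_floor below 0.012 m and z of short_post_mid in the frame of nest_post_floor between 0.021 and 0.0275 m and horizontal distance between iris_mid and nest_iris_floor below 0.012 m and z of iris_mid in the frame of nest_iris_floor between 0.027 and 0.0335 m and angle between the y axis of iris_mid and the y axis of nest_iris_floor, either way round below 0.3 rad and distance of each of long_post_mid, lens_mid from where it was at the start of the episode below 0.02 m); the robot touches nothing.
It fails at once if the long post is moved more than 20 mm or knocked over (distance of long_post_mid from where it was at the start of the episode above 0.02 m or angle between long_post_mid's own z axis and vertical above 0.4 rad).
It fails at once if the lens mount is moved more than 20 mm or knocked over (distance of lens_mid from where it was at the start of the episode above 0.02 m or angle between lens_mid's own z axis and vertical above 0.4 rad).
It also fails if it takes over 131 s, if anything falls off the work surface, if the arm or the gripper's body presses on something with over 40 N, if the wrist force passes 120 N, or if a joint passes its speed limit or range.

## Working session

There is one attempt and no reset: what is moved stays moved. The work goes in short steps, Python scripts to look and compute and a shell command to move; the robot and the scene stay as the last step left them, time stands still between calls to the robot, and variables do not carry over. Pictures are saved under pics/ and viewed, and the job is handed in when it is done.

```bash
ls -la; mkdir -p pics; python3 - <<'E'
from workcell import get_state, vision
import cv2
s=get_state(); print({k:(v if not hasattr(v,'__len__') else [round(float(x),3) for x in v]) for k,v in s.items()})
for n in ["top","side","wrist"]:
    p=vision.read_camera(n); cv2.imwrite(f"pics/{n}0.png",p["pixels"][:,:,::-1])
    print(n,p["mtx"].tolist(),p["k1"],(p["T"] if "T" in p else p["tool_from_camera"]))
E
```

```text
total 12
drwxr-xr-x  3 agent agent 4096 Dec  6 22:12 .
drwxr-xr-x 23 root  root  4096 Dec  6 22:12 ..
drwxr-xr-x  2 agent agent 4096 Dec  6 22:12 pics
{'clock': 0.0, 'joint_pos': [-1.336, 0.314, 0.045, 1.304, -0.0, 1.431], 'qvel': [-0.0, -0.001, -0.0, -0.002, 0.0, -0.0], 'tau': [0.001, -48.063, 29.853, 0.019, -0.0, 0.0], 'tcp_pos': [0.21, -0.535, 0.23], 'orientation': [-0.001, 0.982, 0.186, -0.0], 'wrist_force': [-0.33, 0.889, -0.122], 'ft_torque': [0.047, 0.071, -0.003], 'finger_gap': 0.08526602865452916}
top [[463.2932143745424, 0.0, 253.65889149053018], [0.0, 463.2932143745424, 189.34809919728596], [0.0, 0.0, 1.0]] -0.13343053942895075 [[-0.00376976  0.98807001 -0.1539592   0.32857159]
 [-0.9999903  -0.00407523 -0.00166856 -0.03179553]
 [-0.00227608  0.15395142  0.9880758   1.17005084]
 [ 0.          0.          0.          1.        ]]
side [[453.38495911526627, 0.0, 258.17882437984406], [0.0, 453.38495911526627, 196.67347754863138], [0.0, 0.0, 1.0]] -0.09448779165847566 [[ 0.94856608  0.15899661 -0.27375621  0.18413495]
 [-0.31622018  0.51703223 -0.7954134  -0.98870576]
 [ 0.01507275  0.84106941  0.54071717  0.71671661]
 [ 0.          0.          0.          1.        ]]
wrist [[344.4525178471367, 0.0, 260.4879241057131], [0.0, 344.4525178471367, 192.4789695692004], [0.0, 0.0, 1.0]] -0.0702422607938359 [[-2.93751087e-04  9.56920744e-01  2.90349105e-01  7.35144695e-02]
 [ 9.99999672e-01  5.00307383e-04 -6.37176144e-04 -1.07742804e-04]
 [-7.54990871e-04  2.90348823e-01 -9.56920577e-01 -1.43003204e-01]
 [ 0.00000000e+00  0.00000000e+00  0.00000000e+00  1.00000000e+00]]
```

View pics/top0.png

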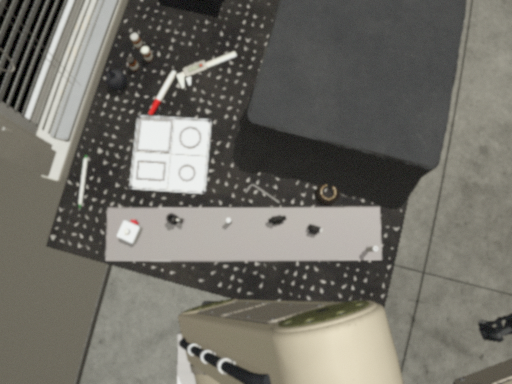

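View pics/side0.png

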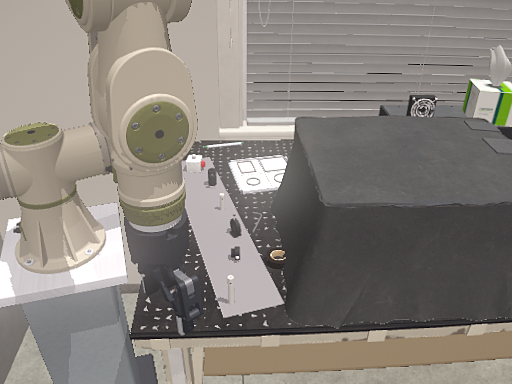

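View pics/wrist0.png

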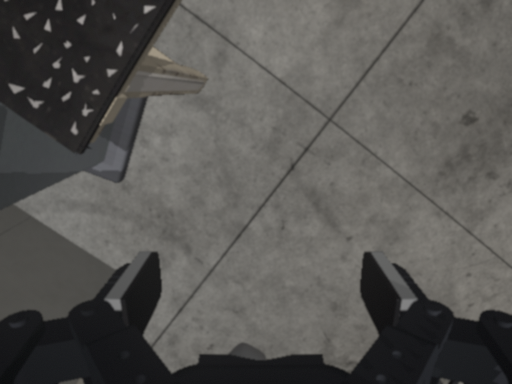

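The row in the top view, left to right, is base (128,232), holder (173,218), short post (228,222), iris (277,220), lens mount (313,230) and long post (377,250). The caddy is centred near (170,155): square nest top-left, large ring top-right, oblong bottom-left, small ring bottom-right. Next I'll get positions from the networks.

```bash
cat > h.py <<'E'
import numpy as np, cv2
from scipy.spatial.transform import Rotation as R
from workcell import get_state, vision, workorder, silhouettes, tip_of
Z={'base_mid':.027,'holder_mid':.027,'short_post_mid':.027,'iris_mid':.033,'long_post_mid':.0395,'lens_mid':.0175,
'nest_base_floor':.006,'nest_holder_floor':.006,'nest_post_floor':.006,'nest_iris_floor':.006}
def pose(s): 
    T=np.eye(4); q=s['orientation']; T[:3,:3]=R.from_quat([q[1],q[2],q[3],q[0]]).as_matrix(); T[:3,3]=s['tcp_pos']; return T
def shot(n,save=None):
    s=get_state(); p=vision.read_camera(n)
    if n=='wrist': p['W']=pose(s)@np.array(p['tool_from_camera'])
    else: p['W']=np.array(p['T'])
    if save: cv2.imwrite(f'pics/{save}.png',np.ascontiguousarray(p['pixels'][:,:,::-1]))
    return p
def ray(p,uv):
    K=np.array(p['mtx']); d=cv2.undistortPoints(np.array([[uv]],float),K,np.array([p['k1'],0,0,0.]))[0,0]
    return p['W'][:3,:3]@np.array([d[0],-d[1],-1.])
def atz(p,uv,z):
    r=ray(p,uv); o=p['W'][:3,3]; return o+r*(z-o[2])/r[2]
def proj(p,X):
    c=np.linalg.inv(p['W'])@np.append(X,1); a=np.array([c[0]/-c[2],-c[1]/-c[2]]); a=a*(1+p['k1']*(a@a)); K=np.array(p['mtx'])
    return K[:2,:2]@a+K[:2,2]
def cloud(p,mask=None):
    d=p['depth']; v,u=np.nonzero((d>0) if mask is None else (mask&(d>0)))
    K=np.array(p['mtx']); n=cv2.undistortPoints(np.stack([u,v],1).astype(float)[:,None],K,np.array([p['k1'],0,0,0.]))[:,0]
    z=d[v,u]; P=np.stack([n[:,0]*z,-n[:,1]*z,-z],1); return P@p['W'][:3,:3].T+p['W'][:3,3]
E
python3 - <<'E'
from h import *
for n in ['top','side']:
    p=shot(n)
    for l in Z:
        r=tip_of(p,l)
        print(n,l,[(round(x['confidence'],2),np.round(x['location'],1).tolist(),np.round(atz(p,x['location'],Z[l])[:2],4).tolist()) for x in r[:2]])
print(get_state()['clock'])
E
```

```text
top base_mid [(0.66, [131.7, 229.0], [0.408, 0.2743])]
top holder_mid [(0.66, [172.1, 219.8], [0.4309, 0.173])]
top short_post_mid [(0.57, [231.5, 217.9], [0.4354, 0.0253])]
top iris_mid [(0.7, [279.7, 219.1], [0.4314, -0.0937]), (0.6, [314.3, 227.3], [0.4107, -0.1787])]
top long_post_mid [(0.6, [368.9, 246.5], [0.362, -0.3113])]
top lens_mid [(0.61, [312.4, 227.5], [0.4113, -0.1759]), (0.38, [154.4, 134.0], [0.6542, 0.2265])]
top nest_base_floor [(0.8, [155.4, 133.7], [0.6582, 0.2265])]
top nest_holder_floor [(0.7, [189.8, 140.3], [0.6396, 0.1355])]
top nest_post_floor [(0.75, [187.4, 171.4], [0.5573, 0.1401])]
top nest_iris_floor [(0.97, [152.5, 168.7], [0.5649, 0.2309])]
side base_mid [(0.71, [198.6, 161.8], [0.4166, 0.277])]
side holder_mid [(0.63, [211.7, 177.7], [0.4332, 0.1669])]
side short_post_mid [(0.43, [222.1, 202.7], [0.4287, 0.026])]
side iris_mid [(0.62, [239.6, 223.8], [0.4445, -0.0904])]
side long_post_mid [(0.51, [230.2, 291.0], [0.3557, -0.3214])]
side lens_mid [(0.49, [237.5, 252.1], [0.413, -0.1786])]
side nest_base_floor [(0.64, [275.7, 162.0], [0.6661, 0.2403]), (0.42, [237.0, 221.4], [0.4513, -0.0424])]
side nest_holder_floor [(0.46, [281.7, 176.8], [0.6503, 0.1439])]
side nest_post_floor [(0.73, [252.5, 182.5], [0.5527, 0.1376]), (0.18, [244.1, 168.7], [0.5532, 0.2273])]
side nest_iris_floor [(0.71, [240.9, 167.0], [0.5466, 0.2411]), (0.17, [215.7, 177.5], [0.4529, 0.1997])]
1.25
```

```bash
python3 -m inch '[[0,0,0,0,0,-8.5,8.5],[0,0,0,0,0,-8.5,8.5],[0,0,0,0,0,-8.5,8.5],[0,0,0,0,0,-8.5,8.5],[0,0,0,0,0,-8.5,8.5]]'
python3 -m inch '[[0,0,0,0,0,-8.5,8.5],[0,0,0,0,0,-8.5,8.5],[0,0,0,0,0,-8.5,8.5],[0,0,0,0,0,-0.6,8.5]]'
```

```text
clock: 1.75
tcp_pos: [0.2105, -0.5351, 0.2313]
orientation: [0.0, 0.847, 0.532, -0.0]
wrist_force: [0.2, -1.1, 0.4]
finger_gap: 0.085
clock: 2.15
tcp_pos: [0.2105, -0.5351, 0.2313]
orientation: [0.0, 0.706, 0.708, -0.0]
wrist_force: [0.0, -0.4, 0.6]
finger_gap: 0.085
```

```bash
python3 - <<'E'
from h import *
p=shot('top'); I=p['pixels'][:,:,::-1][100:270,80:400]
cv2.imwrite('pics/topz.png',np.ascontiguousarray(cv2.resize(I,(800,425),interpolation=cv2.INTER_CUBIC)))
E
```

```text
(no output)
```

View pics/topz.png

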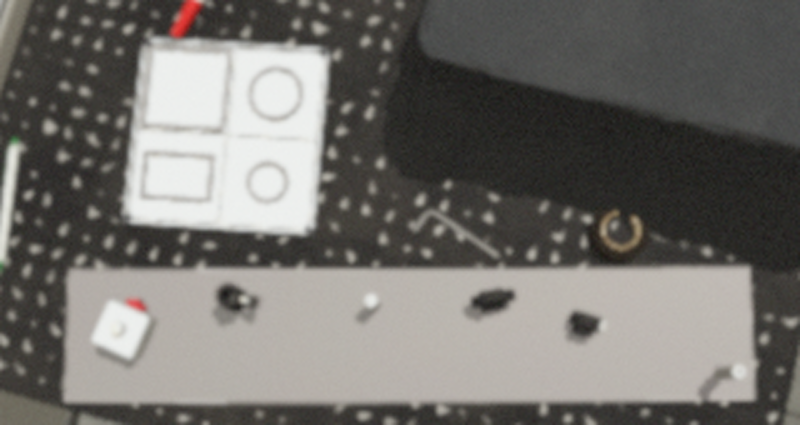

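```bash
python3 -m inch '[[4.6,1.9,0,0,0,0,8.5],[4.6,1.9,0,0,0,0,8.5],[4.6,1.9,0,0,0,0,8.5],[4.6,1.9,0,0,0,0,8.5],[4.6,1.9,0,0,0,0,8.5]]'
python3 -m inch '[[4.6,1.9,0,0,0,0,8.5],[4.6,1.9,0,0,0,0,8.5],[4.6,1.9,0,0,0,0,8.5],[4.6,1.9,0,0,0,0,8.5],[4.6,1.9,0,0,0,0,8.5]]'
python3 -m inch '[[0,0,0,0,0,0,8.5],[0,0,0,0,0,0,8.5]]'
cat > w.py <<'E'
import sys
from h import *
p=shot('wrist',sys.argv[1])
for l in sys.argv[2:]:
    r=tip_of(p,l); print(l,[(round(x['confidence'],2),np.round(x['location'],1).tolist(),np.round(atz(p,x['location'],Z[l])[:2],4).tolist()) for x in r[:2]])
E
python3 w.py w1 short_post_mid iris_mid lens_mid
```

```text
clock: 2.7
tcp_pos: [0.3055, -0.3033, 0.2314]
orientation: [0.0, 0.708, 0.706, 0.0]
wrist_force: [1.5, 0.1, 0.5]
finger_gap: 0.0852
clock: 3.2
tcp_pos: [0.4004, -0.073, 0.2317]
orientation: [0.001, 0.708, 0.706, 0.0]
wrist_force: [1.0, -0.7, -0.2]
finger_gap: 0.0852
clock: 3.4
tcp_pos: [0.4002, -0.0735, 0.2314]
orientation: [0.0, 0.706, 0.708, -0.0]
wrist_force: [-0.9, -0.1, 0.0]
finger_gap: 0.0846
short_post_mid [(0.75, [293.2, 58.8], [0.4306, 0.0279])]
iris_mid []
lens_mid [(0.77, [265.4, 255.8], [0.4057, -0.1843])]
```

View pics/w1.png

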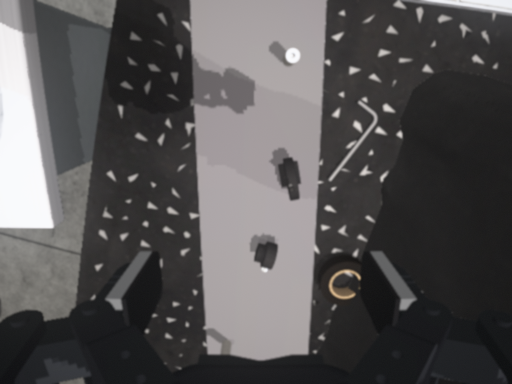

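The short post is at (293,56), the iris at (289,175) and the lens mount at (266,254). The base comes first.

```bash
python3 -m inch '[[4.5,0.2,0,0,0,0,8.5],[4.5,0.2,0,0,0,0,8.5],[4.5,0.2,0,0,0,0,8.5],[4.5,0.2,0,0,0,0,8.5],[4.5,0,0,0,0,0,8.5]]'
python3 -m inch '[[4.5,0,0,0,0,0,8.5],[2,0,3,0,0,0,8.5],[0,0,3,0,0,0,8.5],[0,0,0,0,0,0,8.5]]'
python3 w.py w2 base_mid holder_mid
python3 - <<'E'
from h import *
p=shot('wrist')
I=p['pixels'].astype(int)
r=silhouettes(p,'base_mid')
for x in r[:2]: print(x['confidence'],x['location'])
m=r[0]['mask']; C=cloud(p,m)
z=C[:,2]; print(np.percentile(z,[1,10,50,90,99]))
top=C[(z>.036)&(z<.044)][:,:2].astype(np.float32); print(len(top),cv2.minAreaRect(top))
st=C[z>.047][:,:2]; print('stud',st.mean(0),len(st))
red=(I[:,:,0]>110)&(I[:,:,1]<70)&m; D=cloud(p,red); print('red',D.mean(0),D.min(0),D.max(0))
E
```

```text
clock: 4.1
tcp_pos: [0.4083, 0.1501, 0.2314]
orientation: [0.0, 0.708, 0.706, 0.0]
wrist_force: [1.0, 0.6, -0.6]
finger_gap: 0.0849
clock: 4.5
tcp_pos: [0.4053, 0.2134, 0.1677]
orientation: [-0.002, 0.707, 0.707, -0.003]
wrist_force: [-1.6, -0.3, -0.1]
finger_gap: 0.085
base_mid [(0.98, [264.8, 106.6], [0.4074, 0.2728])]
holder_mid [(0.95, [290.4, 225.9], [0.4304, 0.1697])]
0.87 [254.2, 101.7]
0.56 [288.0, 228.6]
[0.02320942 0.03900913 0.04036999 0.04155369 0.05298572]
3198 ((0.4006272256374359, 0.2783256471157074), (0.044895321130752563, 0.04530514031648636), 66.3128662109375)
stud [0.40079054 0.27819026] 193
red [0.42534451 0.26699722 0.02994833] [0.42017131 0.25820532 0.02294791] [0.4314901  0.27638209 0.0333879 ]
```

View pics/w2.png

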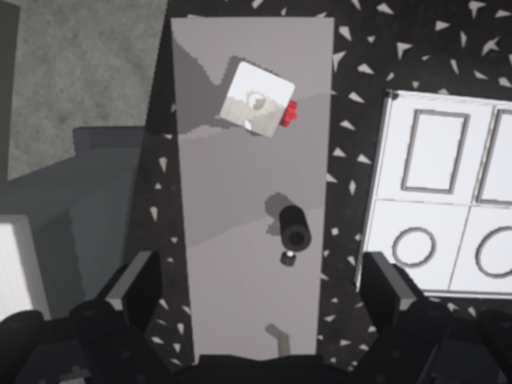

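Red knob is at (290,113), with the base at (257,98), the holder at (294,228) and the caddy on the right. I'll look straight down on the caddy once to fix the nests.

```bash
python3 -m inch '[[-1,4,-2,0,0,0,8.5],[-1,4,-2,0,0,0,8.5],[-1,4,-2,0,0,0,8.5],[-1,4,-2,0,0,0,8.5],[-0.3,3.5,0,0,0,0,8.5]]'
python3 -m inch '[[0,0,0,0,0,0,8.5],[0,0,0,0,0,0,8.5],[0,0,0,0,0,0,8.5]]'
python3 w.py w3 nest_base_floor nest_holder_floor nest_post_floor nest_iris_floor
```

```text
clock: 5.25
tcp_pos: [0.6066, 0.1707, 0.2565]
orientation: [0.003, 0.708, 0.707, 0.003]
wrist_force: [-0.3, 0.6, 0.8]
finger_gap: 0.0845
clock: 5.55
tcp_pos: [0.6018, 0.1721, 0.2518]
orientation: [-0.0, 0.707, 0.707, -0.0]
wrist_force: [-0.4, 0.3, -0.0]
finger_gap: 0.0851
nest_base_floor [(0.89, [306.0, 104.4], [0.6512, 0.2293])]
nest_holder_floor [(0.73, [299.5, 185.7], [0.647, 0.1363])]
nest_post_floor [(0.95, [221.7, 181.1], [0.5558, 0.1418])]
nest_iris_floor [(0.57, [225.0, 100.8], [0.5622, 0.233])]
```

View pics/w3.png

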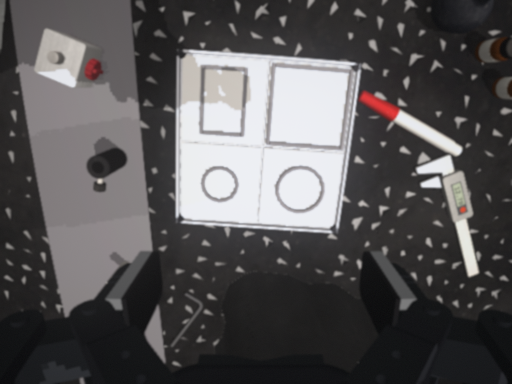

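The caddy fills (180,52)–(358,230). The oblong nest is at (223,101), the square at (309,106), the small ring at (220,183) and the large ring at (299,188). I'll fit the outline and rings.

```bash
cat > cad.py <<'E'
from h import *
p=shot('wrist')
I=p['pixels']; g=cv2.cvtColor(I,cv2.COLOR_RGB2GRAY)
for nm,(c,r),z in [('bigring',(299,188),.010),('smallring',(220,183),.010),('sq',(309,106),.010),('obl',(223,101),.010)]:
    s=50; 
    b=(cv2.adaptiveThreshold(g,255,cv2.ADAPTIVE_THRESH_MEAN_C,cv2.THRESH_BINARY_INV,21,12))
    cs,h=cv2.findContours(b,cv2.RETR_CCOMP,cv2.CHAIN_APPROX_NONE)
    best=[]
    for k in cs:
        W=np.array([atz(p,q[0].astype(float),z)[:2] for q in k[::1]],np.float32) if cv2.contourArea(k)>600 and cv2.contourArea(k)<12000 and cv2.pointPolygonTest(k,(float(c),float(r)),False)>0 else None
        if W is None: continue
        print(nm,[np.round(v,4) for v in cv2.minAreaRect(W)], np.round(cv2.minEnclosingCircle(W)[0],4))
cl=cloud(p); m=(p['depth']>0)
# caddy outer
m=cv2.morphologyEx(((g>150)).astype(np.uint8),cv2.MORPH_CLOSE,np.ones((7,7)))
cs,_=cv2.findContours(m,cv2.RETR_EXTERNAL,cv2.CHAIN_APPROX_NONE); k=max(cs,key=cv2.contourArea)
W=np.array([atz(p,q[0].astype(float),.010)[:2] for q in k],np.float32); print('outer',cv2.minAreaRect(W))
E
python3 cad.py
```

```text
bigring [array([0.6461, 0.133 ]), array([0.0573, 0.0583]), np.float64(46.3831)] [0.6462 0.1332]
bigring [array([0.6464, 0.1329]), array([0.049 , 0.0489]), np.float64(45.659)] [0.6467 0.1333]
smallring [array([0.5533, 0.1395]), array([0.0442, 0.0434]), np.float64(0.0208)] [0.5534 0.1396]
smallring [array([0.5536, 0.1393]), array([0.0358, 0.0354]), np.float64(44.5356)] [0.5535 0.1394]
sq [array([0.654 , 0.2269]), array([0.096 , 0.0949]), np.float64(84.9908)] [0.6558 0.2281]
sq [array([0.6532, 0.2263]), array([0.0812, 0.0812]), np.float64(86.2816)] [0.6534 0.2261]
obl [array([0.5603, 0.2328]), array([0.0747, 0.0522]), np.float64(85.8952)] [0.56   0.2326]
obl [array([0.5598, 0.2329]), array([0.0672, 0.0429]), np.float64(85.2835)] [0.56   0.2328]
outer ((0.6031807065010071, 0.18335947394371033), (0.21738620102405548, 0.2156321257352829), 86.7199935913086)
```

```bash
python3 -m inch '[[2.12,-4.02,0,0,0,0,8.5],[2.12,-4.02,0,0,0,0,8.5],[2.12,-4.02,0,0,0,0,8.5],[2.12,-4.02,0,0,0,0,8.5],[2.12,-4.02,0,0,0,0,8.5]]'
python3 -m inch '[[0,0,1.5,0,0,-8.3,8.5],[0,0,2,0,0,-8.3,8.5],[0,0,2,0,0,-8.3,8.5],[0,0,2,0,0,-8.3,8.5],[0,0,2,0,0,-8.3,8.5]]'
python3 -m inch '[[0,0,2,0,0,-8.3,8.5],[0,0,2,0,0,-8.3,8.5],[0,0,2,0,0,-8.2,8.5],[0,0,0,0,0,0,8.5],[0,0,0,0,0,0,8.5]]'
cat > st.py <<'E'
from h import *
import sys
s=get_state();T=pose(s);print('t',round(s['clock'],2),'tcp',np.round(T[:3,3],4),'yaw',round(np.degrees(np.arctan2(T[1,0],T[0,0])),2),'zdn',np.round(T[:3,2],3),'gap',round(s['finger_gap'],4),'F',np.round(s['wrist_force'],1))
if len(sys.argv)>3:
    g=np.array([float(v) for v in sys.argv[1:4]]); print('delta tool cm',np.round(T[:3,:3].T@(g-T[:3,3])*100,2))
E
python3 st.py .4006 .2783 .010
```

```text
clock: 6.35
tcp_pos: [0.3994, 0.2787, 0.2514]
orientation: [0.0, 0.707, 0.708, 0.0]
wrist_force: [-0.3, 1.1, -0.5]
finger_gap: 0.085
clock: 6.85
tcp_pos: [0.401, 0.2783, 0.1559]
orientation: [0.0, 0.407, 0.913, 0.0]
wrist_force: [0.3, 0.0, 0.8]
finger_gap: 0.0847
clock: 7.35
tcp_pos: [0.4011, 0.2781, 0.0966]
orientation: [-0.0, 0.206, 0.978, -0.0]
wrist_force: [-0.3, -0.0, 0.6]
finger_gap: 0.085
t 7.35 tcp [0.4011 0.2781 0.0966] yaw 156.19 zdn [-0. -0. -1.] gap 0.085 F [-0.3 -0.   0.6]
delta tool cm [0.05 0.   8.66]
```

```bash
python3 -m inch '[[0.05,0,2.5,0,0,0,8.5],[0,0,2.5,0,0,0,8.5],[0,0,2.5,0,0,0,8.5],[0,0,1.1,0,0,0,8.5],[0,0,0,0,0,0,8.5]]'
python3 -m inch '[[0,0,0,0,0,0,4.1],[0,0,0,0,0,0,4.1],[0,0,0,0,0,0,4.1],[0,0,0,0,0,0,4.1],[0,0,0,0,0,0,4.1]]' 40
python3 st.py
```

```text
clock: 7.85
tcp_pos: [0.4005, 0.2781, 0.0099]
orientation: [-0.001, 0.205, 0.979, -0.0]
wrist_force: [-0.3, -0.6, -0.1]
finger_gap: 0.0848
clock: 8.35
tcp_pos: [0.4021, 0.2787, 0.0116]
orientation: [0.001, 0.205, 0.979, 0.001]
wrist_force: [-1.1, -1.0, 6.4]
finger_gap: 0.0442
t 8.35 tcp [0.4021 0.2787 0.0116] yaw 156.36 zdn [ 0.002  0.001 -1.   ] gap 0.0442 F [-1.1 -1.   6.4]
```

```bash
python3 -m inch '[[0,0,-1,0,0,0,4.1],[0,0,-2,0,0,0,4.1],[0,0,-3,0,0,0,4.1],[0,0,-3,0,0,0,4.1],[0,0,0,0,0,0,4.1]]'
python3 -m inch '[[0,0,0,0,0,-6.6,4.1],[0,0,0,0,0,-6.6,4.1],[0,0,0,0,0,-6.5,4.1],[0,0,0,0,0,0,4.1],[0,0,0,0,0,0,4.1]]'
python3 st.py .6473 .2268 .10; python3 w.py w4 base_mid
```

```text
clock: 8.85
tcp_pos: [0.4034, 0.2795, 0.1044]
orientation: [0.003, 0.205, 0.979, 0.002]
wrist_force: [0.3, 0.1, -2.1]
finger_gap: 0.0441
clock: 9.35
tcp_pos: [0.4004, 0.278, 0.0996]
orientation: [-0.001, 0.036, 0.999, -0.0]
wrist_force: [-0.6, 0.2, -2.9]
finger_gap: 0.0443
t 9.35 tcp [0.4004 0.278  0.0996] yaw 175.92 zdn [-0.001 -0.001 -1.   ] gap 0.0443 F [-0.6  0.2 -2.9]
delta tool cm [-24.99  -3.35  -0.07]
base_mid [(0.97, [262.4, 284.0], [0.4595, 0.2748])]
```

View pics/w4.png

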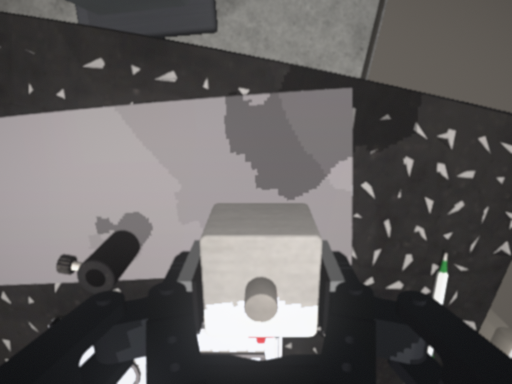

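```bash
python3 -m inch '[[-5,-0.67,0,0,0,0,4.1],[-5,-0.67,0,0,0,0,4.1],[-5,-0.67,0,0,0,0,4.1],[-5,-0.67,0,0,0,0,4.1],[-5,-0.67,0,0,0,0,4.1]]'
python3 -m inch '[[0,0,0,0,0,0,4.1],[0,0,0,0,0,0,4.1],[0,0,0,0,0,0,4.1]]'
python3 st.py .6473 .2268 .0165; python3 - <<'E'
from h import *
for n in ['wrist','top']:
    p=shot(n,'n5'+n); r=silhouettes(p,'base_mid'); 
    if not r: continue
    C=cloud(p,r[0]['mask']); z=C[:,2]; print(n,r[0]['confidence'],np.percentile(z,[5,25,50,75,90,98]))
    if n=='wrist':
        st=C[z>np.percentile(z,98)-.004]; print('stud',st.mean(0),len(st), 'tcp-studtop',pose(get_state())[2,3]-np.median(st[:,2]))
        b=np.median(z); q=C[abs(z-b)<.003][:,:2].astype(np.float32); print(cv2.minAreaRect(q))
E
```

```text
clock: 9.95
tcp_pos: [0.6476, 0.2276, 0.0998]
orientation: [-0.0, 0.035, 0.999, -0.0]
wrist_force: [1.0, 1.0, -2.8]
finger_gap: 0.0446
clock: 10.25
tcp_pos: [0.6445, 0.2283, 0.0995]
orientation: [-0.001, 0.034, 0.999, -0.0]
wrist_force: [0.1, -0.4, -3.3]
finger_gap: 0.0446
t 10.25 tcp [0.6445 0.2283 0.0995] yaw 176.06 zdn [-0.002 -0.    -1.   ] gap 0.0446 F [ 0.1 -0.4 -3.3]
delta tool cm [-0.31 -0.12  8.3 ]
wrist 0.95 [0.10254609 0.12717028 0.12797004 0.12851645 0.12925204 0.14028923]
stud [0.64251081 0.2283232  0.13971879] 966 tcp-studtop -0.03941593204454809
((0.6435197591781616, 0.228170707821846), (0.04487127065658569, 0.04609176144003868), 85.45226287841797)
top 0.54 [0.09568123 0.11320636 0.12722786 0.12913801 0.13099964 0.14140493]
```

View pics/n5wrist.png

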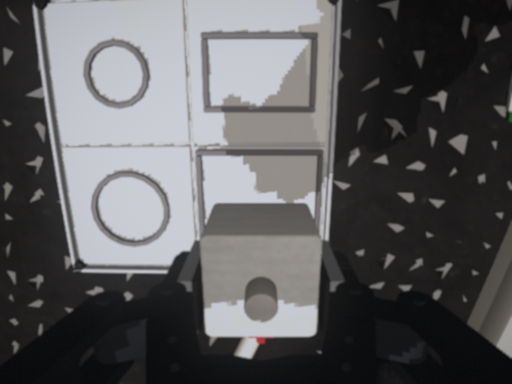

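```bash
python3 -m inch '[[-0.38,-0.13,2.5,0,0,0,4.1],[0,0,2.5,0,0,0,4.1],[0,0,2,0,0,0,4.1],[0,0,0.8,0,0,0,4.1],[0,0,0,0,0,0,4.1]]'
python3 -m inch '[[0,0,0.3,0,0,0,4.1],[0,0,0.2,0,0,0,4.1],[0,0,0,0,0,0,4.1]]'; python3 st.py .6473 .2268 .016
```

```text
clock: 10.95
tcp_pos: [0.6481, 0.2268, 0.0213]
orientation: [-0.001, 0.034, 0.999, -0.0]
wrist_force: [-0.5, -0.8, -2.5]
finger_gap: 0.0442
clock: 11.25
tcp_pos: [0.6502, 0.2268, 0.0181]
orientation: [0.001, 0.034, 0.999, 0.0]
wrist_force: [-0.2, -0.3, -4.0]
finger_gap: 0.0443
t 11.25 tcp [0.6502 0.2268 0.0181] yaw 176.08 zdn [ 0.001  0.    -1.   ] gap 0.0443 F [-0.2 -0.3 -4. ]
delta tool cm [ 0.29 -0.02  0.21]
```

```bash
python3 -m inch '[[0.15,0,0.15,0,0,0,4.1],[0,0,0,0,0,0,4.1],[0,0,0,0,0,0,4.1]]'; python3 st.py;python3 -m inch '[[0,0,0.1,0,0,0,4.1],[0,0,0,0,0,0,4.1]]'; python3 st.py
```

```text
clock: 11.55
tcp_pos: [0.6481, 0.2267, 0.0159]
orientation: [0.0, 0.034, 0.999, -0.0]
wrist_force: [0.3, -0.2, -3.5]
finger_gap: 0.0446
t 11.55 tcp [0.6481 0.2267 0.0159] yaw 176.07 zdn [ 0. -0. -1.] gap 0.0446 F [ 0.3 -0.2 -3.5]
clock: 11.75
tcp_pos: [0.6482, 0.2268, 0.0157]
orientation: [0.0, 0.034, 0.999, 0.0]
wrist_force: [-3.1, -1.6, 3.0]
finger_gap: 0.0444
t 11.75 tcp [0.6482 0.2268 0.0157] yaw 176.07 zdn [ 0.001  0.    -1.   ] gap 0.0444 F [-3.1 -1.6  3. ]
```

```bash
python3 -m inch '[[0,0,0,0,0,0,6.5],[0,0,0,0,0,0,6.5],[0,0,0,0,0,0,6.5],[0,0,-1,0,0,0,6.5],[0,0,-3,0,0,0,6.5]]'
python3 -m inch '[[0,0,-4,0,0,0,6.5],[0,0,-3,0,0,0,6.5],[0,0,0,0,0,0,8.5],[0,0,0,0,0,0,8.5]]'
python3 st.py; cat > chk.py <<'E'
from h import *
import sys
p=shot('wrist',sys.argv[1]); l=sys.argv[2]
r=tip_of(p,l); print([(round(x['confidence'],2),np.round(x['location'],1).tolist(),np.round(atz(p,x['location'],Z[l]+.004)[:2],4).tolist()) for x in r[:2]])
r=silhouettes(p,l)[0]; C=cloud(p,r['mask']); z=C[:,2]; print(r['confidence'],np.percentile(z,[2,25,50,75,98]))
np.save('/tmp/C.npy',C)
b=np.median(z);q=C[abs(z-b)<.003][:,:2].astype(np.float32); print('rect@median z',cv2.minAreaRect(q))
q=C[z>np.percentile(z,98)-.005]; print('top pts',q.mean(0),len(q))
E
python3 chk.py w6 base_mid
```

```text
clock: 12.25
tcp_pos: [0.6457, 0.2262, 0.0522]
orientation: [-0.003, 0.034, 0.999, -0.001]
wrist_force: [-0.1, 0.6, 0.1]
finger_gap: 0.065
clock: 12.65
tcp_pos: [0.649, 0.227, 0.1266]
orientation: [0.002, 0.034, 0.999, 0.0]
wrist_force: [-0.5, 0.2, -0.3]
finger_gap: 0.0853
t 12.65 tcp [0.649  0.227  0.1266] yaw 176.08 zdn [ 0.003  0.001 -1.   ] gap 0.0853 F [-0.5  0.2 -0.3]
[(0.66, [259.8, 202.4], [0.6548, 0.2259]), (0.48, [133.0, 65.9], [0.554, 0.1487])]
0.7 [0.01278473 0.04359771 0.04426466 0.04481963 0.05648191]
rect@median z ((0.6472381353378296, 0.22654224932193756), (0.04503411054611206, 0.04579778015613556), 86.02581024169922)
top pts [0.64641297 0.22663234 0.05605289] 276
```

View pics/w6.png

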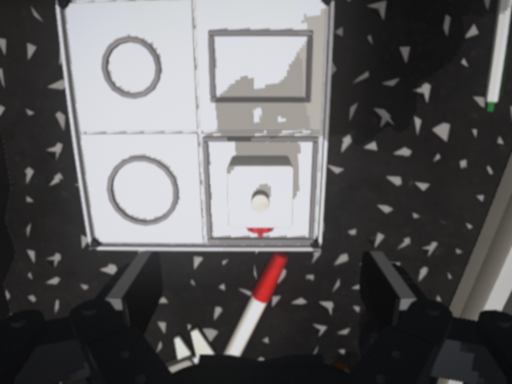

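The base sits centred in the square nest, seen at (260,200). Next is the holder.

```bash
python3 -m inch '[[4.3,-1.44,-0.8,0,0,0,8.5],[4.3,-1.44,-0.8,0,0,0,8.5],[4.3,-1.44,-0.8,0,0,0,8.5],[4.3,-1.44,-0.8,0,0,0,8.5],[4.25,-1.44,-0.8,0,0,0,8.5]]'
python3 -m inch '[[0,0,0,0,0,8.5,8.5],[0,0,0,0,0,8.5,8.5],[0,0,0,0,0,8.5,8.5],[0,0,0,0,0,8.5,8.5],[0,0,0,0,0,8.5,8.5]]'
python3 -m inch '[[0,0,0,0,0,8.5,8.5],[0,0,0,0,0,8.5,8.5],[0,0,0,0,0,8.5,8.5],[0,0,0,0,0,8.5,8.5],[0,0,0,0,0,8.5,8.5]]'
python3 -m inch '[[0,0,0,0,0,1,8.5],[0,0,0,0,0,0,8.5],[0,0,0,0,0,0,8.5]]'
python3 st.py; cat > obj.py <<'E'
from h import *
import sys
n,l=sys.argv[1:3]
p=shot('wrist',n); r=tip_of(p,l); print([(round(x['confidence'],2),np.round(x['location'],1).tolist(),np.round(atz(p,x['location'],Z[l])[:2],4).tolist()) for x in r[:2]])
r=silhouettes(p,l)[0]; m=r['mask']; C=cloud(p,m); z=C[:,2]; print(r['confidence'],r['location'],np.percentile(z,[2,25,50,75,98]),len(z))
np.save('/tmp/C.npy',C)
v,u=np.nonzero(m); b=[max(u.min()-25,0),max(v.min()-25,0),u.max()+25,v.max()+25]
c=p['pixels'][b[1]:b[3],b[0]:b[2],::-1]; k=max(1,int(min(700/c.shape[1],550/c.shape[0])))
cv2.imwrite(f'pics/{n}c.png',cv2.resize(np.ascontiguousarray(c),None,fx=k,fy=k,interpolation=cv2.INTER_CUBIC)); print('crop',b[:2],k)
E
python3 obj.py w7 holder_mid; python3 - <<'E'
import numpy as np
C=np.load('/tmp/C.npy')
for a in np.arange(0.0,.06,.006):
    q=C[(C[:,2]>=a)&(C[:,2]<a+.006)]
    if len(q)>5: print(round(a,3),len(q),q.min(0)[:2].round(4),q.max(0)[:2].round(4),q.mean(0)[:2].round(4))
E
```

```text
clock: 13.3
tcp_pos: [0.4264, 0.169, 0.1635]
orientation: [-0.001, 0.034, 0.999, -0.0]
wrist_force: [-0.3, 0.1, 1.0]
finger_gap: 0.0852
clock: 13.8
tcp_pos: [0.4282, 0.1694, 0.1636]
orientation: [-0.001, 0.397, 0.918, -0.001]
wrist_force: [1.6, -0.1, 0.6]
finger_gap: 0.0853
clock: 14.3
tcp_pos: [0.4283, 0.1694, 0.1635]
orientation: [-0.001, 0.703, 0.712, -0.001]
wrist_force: [0.0, 0.0, -0.7]
finger_gap: 0.0855
clock: 14.6
tcp_pos: [0.4289, 0.1696, 0.1643]
orientation: [-0.0, 0.706, 0.708, -0.0]
wrist_force: [-0.0, -0.1, 0.1]
finger_gap: 0.0851
t 14.6 tcp [0.4289 0.1696 0.1643] yaw 90.22 zdn [-0.001 -0.    -1.   ] gap 0.0851 F [-0.  -0.1  0.1]
[(0.73, [268.2, 177.9], [0.4348, 0.171])]
0.71 [264.6, 186.2] [0.00712202 0.03656067 0.04816433 0.05221985 0.0534844 ] 1344
crop [np.int64(226), np.int64(135)] 5
0.0 22 [0.4251 0.1381] [0.4482 0.1819] [0.4356 0.16  ]
0.006 46 [0.4208 0.1627] [0.4437 0.182 ] [0.4327 0.175 ]
0.012 51 [0.4217 0.1626] [0.4443 0.1821] [0.4329 0.1744]
0.018 68 [0.421  0.1625] [0.444 0.182] [0.4321 0.1739]
0.024 70 [0.4212 0.1628] [0.4436 0.182 ] [0.4331 0.1737]
0.03 73 [0.4213 0.1625] [0.4443 0.1822] [0.4326 0.1731]
0.036 90 [0.4206 0.146 ] [0.4439 0.1821] [0.4319 0.171 ]
0.042 238 [0.4206 0.1417] [0.4445 0.1822] [0.4294 0.1575]
0.048 683 [0.421  0.1423] [0.445  0.1822] [0.4324 0.168 ]
```

```bash
sleep 1
```

```text
(no output)
```

View pics/w7c.png

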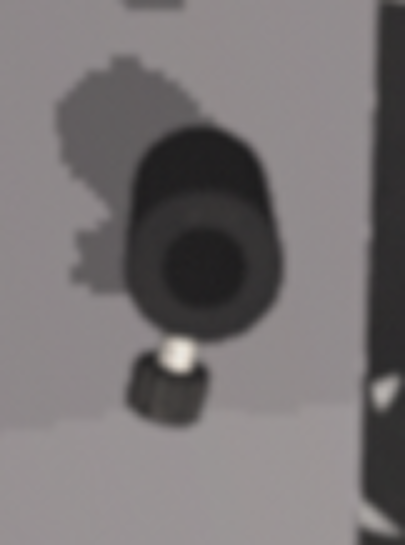

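The tube is centred at (265,185), with the thumbscrew below it pointing about -100° in the world. I'll turn 10° and grasp.

```bash
python3 -m inch '[[0.04,0.37,2,0,0,5,8.5],[0,0,3,0,0,5,8.5],[0,0,3,0,0,0,8.5],[0,0,3,0,0,0,8.5],[0,0,3,0,0,0,8.5]]'
python3 -m inch '[[0,0,0,0,0,0,8.5],[0,0,0,0,0,0,8.5]]'; python3 st.py .4326 .170 .012
```

```text
clock: 15.25
tcp_pos: [0.4331, 0.1701, 0.0239]
orientation: [0.0, 0.765, 0.644, 0.0]
wrist_force: [0.5, 0.7, 0.3]
finger_gap: 0.0849
clock: 15.45
tcp_pos: [0.4326, 0.17, 0.0249]
orientation: [-0.0, 0.765, 0.643, -0.001]
wrist_force: [-0.5, -0.7, 0.3]
finger_gap: 0.0851
t 15.45 tcp [0.4326 0.17   0.0249] yaw 80.1 zdn [-0.001 -0.    -1.   ] gap 0.0851 F [-0.5 -0.7  0.3]
delta tool cm [0.01 0.   1.29]
```

```bash
python3 -m inch '[[0,0,1.3,0,0,0,5],[0,0,0,0,0,0,2.2],[0,0,0,0,0,0,2.2],[0,0,0,0,0,0,2.2],[0,0,0,0,0,0,2.2]]' 40
python3 -m inch '[[0,0,0,0,0,0,2.2],[0,0,0,0,0,0,2.2],[0,0,0,0,0,0,2.2]]'; python3 st.py
python3 -m inch '[[0,0,-1,0,0,0,2.2],[0,0,-2,0,0,0,2.2],[0,0,-3,0,0,0,2.2],[0,0,-3,0,0,0,2.2],[0,0,0,0,0,0,2.2]]'; python3 st.py
```

```text
clock: 15.95
tcp_pos: [0.434, 0.1702, 0.0131]
orientation: [0.001, 0.766, 0.643, 0.001]
wrist_force: [-0.6, -1.0, 5.5]
finger_gap: 0.0238
clock: 16.25
tcp_pos: [0.434, 0.1702, 0.0131]
orientation: [0.001, 0.766, 0.643, 0.001]
wrist_force: [-1.0, -0.2, 6.8]
finger_gap: 0.0241
t 16.25 tcp [0.434  0.1702 0.0131] yaw 80.08 zdn [ 0.002  0.    -1.   ] gap 0.0241 F [-1.  -0.2  6.8]
clock: 16.75
tcp_pos: [0.4358, 0.1707, 0.1062]
orientation: [0.002, 0.766, 0.643, 0.003]
wrist_force: [0.9, 0.2, -0.4]
finger_gap: 0.0237
t 16.75 tcp [0.4358 0.1707 0.1062] yaw 80.08 zdn [ 0.007  0.001 -1.   ] gap 0.0237 F [ 0.9  0.2 -0.4]
```

```bash
python3 -m inch '[[0,4.3,0,0,0,0,2.2],[0,4.3,0,0,0,0,2.2],[0,4.3,0,0,0,0,2.2],[0,4.3,0,0,0,0,2.2],[0,4.3,0,0,0,0,2.2]]'
python3 -m inch '[[0,0,0,0,0,0,2.2],[0,0,0,0,0,0,2.2],[0,0,0,0,0,0,2.2],[0,0,0,0,0,0,2.2]]';python3 st.py .6463 .133 .03; python3 obj.py w8 holder_mid;  python3 - <<'E'
import numpy as np
C=np.load('/tmp/C.npy'); print(C[:,2].max())
for a in np.arange(0.09,.15,.006):
    q=C[(C[:,2]>=a)&(C[:,2]<a+.006)]
    if len(q)>5: print(round(a,3),len(q),q.min(0)[:2].round(4),q.max(0)[:2].round(4),q.mean(0)[:2].round(4))
E
```

```text
clock: 17.25
tcp_pos: [0.6457, 0.1325, 0.1011]
orientation: [-0.0, 0.766, 0.643, -0.0]
wrist_force: [1.0, 0.2, -0.5]
finger_gap: 0.024
clock: 17.65
tcp_pos: [0.6432, 0.1334, 0.1019]
orientation: [-0.0, 0.765, 0.644, -0.0]
wrist_force: [-0.2, -0.5, -0.7]
finger_gap: 0.024
t 17.65 tcp [0.6432 0.1334 0.1019] yaw 80.12 zdn [-0.001 -0.    -1.   ] gap 0.024 F [-0.2 -0.5 -0.7]
delta tool cm [0.02 0.32 7.19]
[(0.91, [260.8, 271.8], [0.6341, 0.0826])]
0.79 [262.1, 290.8] [0.09528262 0.12462247 0.13554407 0.14067999 0.14182558] 6913
crop [np.int64(201), np.int64(199)] 2
0.14276131333122488
0.09 151 [0.6317 0.1347] [0.655  0.1455] [0.6443 0.1428]
0.096 247 [0.6314 0.1342] [0.655  0.1456] [0.6441 0.1429]
0.102 282 [0.6315 0.1345] [0.6551 0.1455] [0.6444 0.1428]
0.108 309 [0.6318 0.1342] [0.6551 0.1456] [0.6444 0.1428]
0.114 353 [0.6317 0.1344] [0.6551 0.1456] [0.6445 0.1428]
0.12 507 [0.6317 0.1256] [0.6552 0.1456] [0.6439 0.1392]
0.126 774 [0.6299 0.1057] [0.6553 0.1459] [0.643  0.1351]
0.132 1525 [0.6304 0.105 ] [0.6552 0.1456] [0.6409 0.1257]
0.138 2747 [0.6302 0.1085] [0.6553 0.1457] [0.643  0.1339]
```

View pics/w8.png

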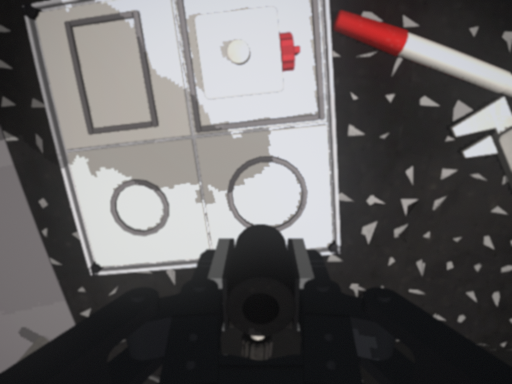

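```bash
python3 -m inch '[[-0.02,0.3,2.5,0,0,0,2.2],[0,0,2.5,0,0,0,2.2],[0,0,2,0,0,0,2.2],[0,0,0.9,0,0,0,2.2],[0,0,0,0,0,0,2.2]]'
python3 -m inch '[[0,0,0.3,0,0,0,2.2],[0,0,0,0,0,0,2.2],[0,0,0,0,0,0,2.2],[0,0,0,0,0,0,2.2]]';python3 st.py .6463 .133 .0164
```

```text
clock: 18.3
tcp_pos: [0.6462, 0.1323, 0.0216]
orientation: [-0.001, 0.766, 0.643, -0.001]
wrist_force: [-1.0, -0.2, 0.2]
finger_gap: 0.024
clock: 18.7
tcp_pos: [0.6482, 0.1323, 0.0206]
orientation: [0.0, 0.766, 0.643, 0.001]
wrist_force: [0.2, 0.0, -0.4]
finger_gap: 0.0238
t 18.7 tcp [0.6482 0.1323 0.0206] yaw 80.08 zdn [ 0.001 -0.    -1.   ] gap 0.0238 F [ 0.2  0.  -0.4]
delta tool cm [ 0.04 -0.2   0.42]
```

```bash
python3 -m inch '[[0.04,-0.15,0.3,0,0,0,2.2],[0,0,0,0,0,0,2.2],[0,0,0,0,0,0,2.2]]';python3 -m inch '[[0,0,0.1,0,0,0,2.2],[0,0,0.05,0,0,0,2.2],[0,0,0,0,0,0,2.2]]';python3 st.py .6463 .133 .0164
```

```text
clock: 19.0
tcp_pos: [0.6467, 0.1329, 0.0172]
orientation: [0.0, 0.766, 0.643, 0.0]
wrist_force: [0.6, -0.2, 1.8]
finger_gap: 0.0239
clock: 19.3
tcp_pos: [0.6468, 0.133, 0.0171]
orientation: [0.001, 0.766, 0.643, 0.001]
wrist_force: [-1.8, -0.2, 9.2]
finger_gap: 0.024
t 19.3 tcp [0.6468 0.133  0.0171] yaw 80.08 zdn [ 0.002  0.    -1.   ] gap 0.024 F [-1.8 -0.2  9.2]
delta tool cm [-0.01 -0.05  0.07]
```

```bash
python3 -m inch '[[0,0,0,0,0,0,4.5],[0,0,0,0,0,0,4.5],[0,0,0,0,0,0,4.5],[0,0,-1,0,0,0,4.5],[0,0,-3,0,0,0,4.5]]'
python3 -m inch '[[0,0,-4,0,0,0,4.5],[0,0,-4,0,0,0,8.5],[0,0,0,0,0,0,8.5],[0,0,0,0,0,0,8.5]]';python3 st.py; python3 obj.py w9 holder_mid;  python3 - <<'E'
import numpy as np
C=np.load('/tmp/C.npy'); print(C[:,2].max())
for a in np.arange(0.006,.07,.006):
    q=C[(C[:,2]>=a)&(C[:,2]<a+.006)]
    if len(q)>5: print(round(a,3),len(q),q.min(0)[:2].round(4),q.max(0)[:2].round(4),q.mean(0)[:2].round(4))
E
```

```text
clock: 19.8
tcp_pos: [0.6433, 0.1326, 0.0525]
orientation: [-0.002, 0.766, 0.643, -0.003]
wrist_force: [-0.3, -0.2, -0.3]
finger_gap: 0.0453
clock: 20.2
tcp_pos: [0.6472, 0.133, 0.1372]
orientation: [0.001, 0.766, 0.643, 0.001]
wrist_force: [-0.4, -0.2, -1.3]
finger_gap: 0.0844
t 20.2 tcp [0.6472 0.133  0.1372] yaw 80.08 zdn [ 0.003  0.    -1.   ] gap 0.0844 F [-0.4 -0.2 -1.3]
[(0.68, [261.0, 191.2], [0.6473, 0.1309])]
0.84 [260.6, 196.1] [0.0095361  0.03981985 0.05178593 0.05622538 0.057506  ] 1768
crop [np.int64(217), np.int64(144)] 4
0.05825891075500533
0.006 56 [0.6302 0.0893] [0.6581 0.1447] [0.648  0.1296]
0.012 57 [0.636  0.1252] [0.6585 0.1448] [0.6477 0.1395]
0.018 72 [0.6351 0.1253] [0.6586 0.1448] [0.6477 0.1372]
0.024 88 [0.6356 0.1254] [0.6582 0.1448] [0.6464 0.1363]
0.03 93 [0.6358 0.1253] [0.6585 0.145 ] [0.6474 0.1363]
0.036 110 [0.6351 0.1137] [0.6587 0.1448] [0.6467 0.1359]
0.042 155 [0.6348 0.1043] [0.6586 0.1449] [0.6455 0.1301]
0.048 381 [0.6341 0.1032] [0.6585 0.145 ] [0.6428 0.1191]
0.054 752 [0.6338 0.1196] [0.6586 0.1448] [0.6464 0.1327]
```

View pics/w9.png

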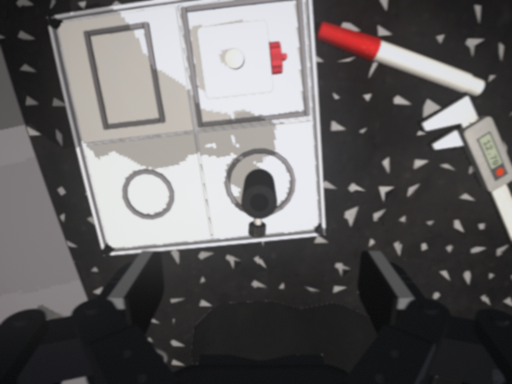

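The holder stands inside the large ring at (260,190). Next is the short post.

```bash
python3 -m inch '[[-2.82,-3.89,-0.5,0,0,0,8.5],[-2.82,-3.89,-0.5,0,0,0,8.5],[-2.82,-3.89,-0.5,0,0,0,8.5],[-2.82,-3.89,-0.5,0,0,0,8.5],[-2.82,-3.89,-0.5,0,0,0,8.5]]'
python3 -m inch '[[0,0,0,0,0,5,8.5],[0,0,0,0,0,5,8.5],[0,0,0,0,0,0,8.5],[0,0,0,0,0,0,8.5]]';python3 st.py; python3 obj.py w10 short_post_mid;  cat > prof.py <<'E'
import numpy as np,sys
C=np.load('/tmp/C.npy'); print(C[:,2].max())
for a in np.arange(float(sys.argv[1]),float(sys.argv[2]),.006):
    q=C[(C[:,2]>=a)&(C[:,2]<a+.006)]
    if len(q)>5: print(round(a,3),len(q),q.min(0)[:2].round(4),q.max(0)[:2].round(4),q.mean(0)[:2].round(4))
E
python3 prof.py 0.006 .08
```

```text
clock: 20.85
tcp_pos: [0.4274, 0.0271, 0.1588]
orientation: [-0.001, 0.766, 0.643, -0.001]
wrist_force: [0.5, -0.9, 0.9]
finger_gap: 0.085
clock: 21.25
tcp_pos: [0.4297, 0.0276, 0.1595]
orientation: [-0.001, 0.818, 0.575, -0.001]
wrist_force: [0.6, -0.3, 0.4]
finger_gap: 0.085
t 21.25 tcp [0.4297 0.0276 0.1595] yaw 70.19 zdn [-0.002  0.    -1.   ] gap 0.085 F [ 0.6 -0.3  0.4]
[(0.86, [260.8, 178.7], [0.4301, 0.0294])]
0.72 [259.2, 182.0] [0.00216274 0.02485413 0.0466575  0.05225969 0.05357965] 445
crop [np.int64(224), np.int64(141)] 6
0.05411224625027963
0.006 24 [0.4223 0.0288] [0.4337 0.0358] [0.4291 0.034 ]
0.012 23 [0.4225 0.0288] [0.4337 0.0358] [0.4296 0.0338]
0.018 20 [0.4228 0.0291] [0.4337 0.036 ] [0.4296 0.0342]
0.024 28 [0.4231 0.0296] [0.4338 0.0359] [0.4291 0.0342]
0.03 24 [0.422  0.0295] [0.4337 0.036 ] [0.4291 0.0342]
0.036 27 [0.4225 0.03  ] [0.4338 0.0359] [0.4292 0.0343]
0.042 47 [0.4227 0.0274] [0.4339 0.036 ] [0.4289 0.0323]
0.048 211 [0.4213 0.0232] [0.4338 0.0358] [0.4277 0.03  ]
```

View pics/w10.png

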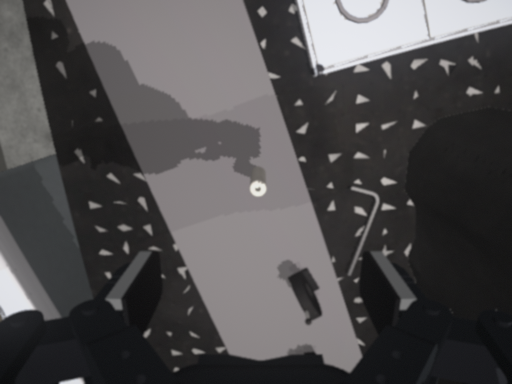

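```bash
python3 -m inch '[[0.1,-0.26,2,0,0,0,8.5],[0,0,3,0,0,0,6],[0,0,3,0,0,0,6],[0,0,3,0,0,0,6],[0,0,2.5,0,0,0,6]]'
python3 -m inch '[[0,0,0,0,0,0,6],[0,0,0,0,0,0,6],[0,0,0,0,0,0,6]]'; python3 st.py .4276 .0296 .012
```

```text
clock: 21.9
tcp_pos: [0.4278, 0.0296, 0.0237]
orientation: [-0.0, 0.818, 0.575, -0.0]
wrist_force: [-0.3, 0.0, 0.1]
finger_gap: 0.06
clock: 22.2
tcp_pos: [0.4294, 0.0293, 0.0265]
orientation: [0.001, 0.819, 0.574, 0.001]
wrist_force: [-0.4, -0.3, -0.4]
finger_gap: 0.0599
t 22.2 tcp [0.4294 0.0293 0.0265] yaw 70.1 zdn [ 0.002 -0.    -1.   ] gap 0.0599 F [-0.4 -0.3 -0.4]
delta tool cm [-0.03 -0.18  1.45]
```

```bash
python3 -m inch '[[0,-0.08,1.3,0,0,0,4],[0,0,0,0,0,0,1.1],[0,0,0,0,0,0,1.1],[0,0,0,0,0,0,1.1],[0,0,0,0,0,0,1.1]]' 40
python3 -m inch '[[0,0,0,0,0,0,1.1],[0,0,0,0,0,0,1.1],[0,0,0,0,0,0,1.1]]'; python3 st.py
python3 -m inch '[[0,0,-1,0,0,0,1.1],[0,0,-2,0,0,0,1.1],[0,0,-3,0,0,0,1.1],[0,0,-3,0,0,0,1.1],[0,0,0,0,0,0,1.1]]'; python3 st.py .5535 .1394 .1; python3 obj.py w11 short_post_mid; python3 prof.py .07 .16
```

```text
clock: 22.7
tcp_pos: [0.4282, 0.0296, 0.0133]
orientation: [0.001, 0.819, 0.574, 0.001]
wrist_force: [-1.9, 0.7, 6.3]
finger_gap: 0.0119
clock: 23.0
tcp_pos: [0.4282, 0.0296, 0.0133]
orientation: [0.001, 0.819, 0.574, 0.001]
wrist_force: [-1.2, -0.5, 6.6]
finger_gap: 0.0117
t 23.0 tcp [0.4282 0.0296 0.0133] yaw 70.08 zdn [ 0.002 -0.    -1.   ] gap 0.0117 F [-1.2 -0.5  6.6]
clock: 23.5
tcp_pos: [0.4305, 0.0293, 0.1066]
orientation: [0.003, 0.819, 0.574, 0.003]
wrist_force: [0.5, 0.1, -1.2]
finger_gap: 0.0114
t 23.5 tcp [0.4305 0.0293 0.1066] yaw 70.08 zdn [ 0.008 -0.001 -1.   ] gap 0.0114 F [ 0.5  0.1 -1.2]
delta tool cm [14.54  7.81  0.74]
[(0.94, [261.5, 274.8], [0.4122, -0.0243])]
0.97 [259.5, 281.7] [0.09845255 0.12042248 0.13720309 0.14522286 0.14653125] 2429
crop [np.int64(218), np.int64(210)] 4
0.14720232130902905
0.094 75 [0.4253 0.0287] [0.4365 0.0358] [0.4318 0.0339]
0.1 140 [0.4254 0.0293] [0.4366 0.0359] [0.432  0.0341]
0.106 142 [0.4258 0.0295] [0.4365 0.0359] [0.4319 0.0342]
0.112 172 [0.4253 0.0293] [0.4365 0.0362] [0.432  0.0342]
0.118 184 [0.4256 0.0297] [0.4365 0.0362] [0.432  0.0341]
0.124 211 [0.4253 0.0293] [0.4364 0.036 ] [0.4318 0.0342]
0.13 245 [0.4251 0.0295] [0.4365 0.0362] [0.4316 0.0342]
0.136 274 [0.4255 0.0266] [0.4364 0.0362] [0.4317 0.0335]
0.142 984 [0.4236 0.0232] [0.4364 0.0365] [0.4303 0.0305]
```

View pics/w11.png

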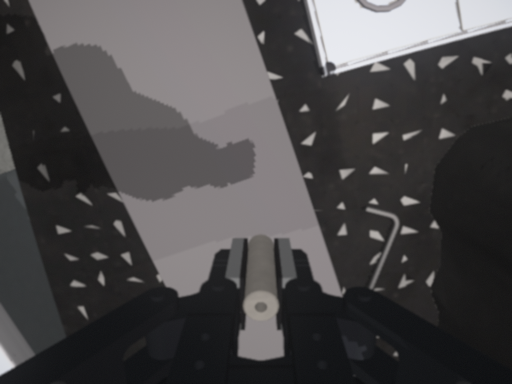

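The post is held upright in the jaws at (260,285). I'll carry it to the small ring.

```bash
python3 -m inch '[[3.6,1.98,0,0,0,0,1.1],[3.6,1.98,0,0,0,0,1.1],[3.6,1.98,0,0,0,0,1.1],[3.6,1.98,0,0,0,0,1.1],[0,0,0,0,0,0,1.1]]'
python3 -m inch '[[0,0,2,0,0,0,1.1],[0,0,2,0,0,0,1.1],[0,0,2,0,0,0,1.1],[0,0,0,0,0,0,1.1],[0,0,0,0,0,0,1.1]]'; python3 st.py .5535 .1394 .0168; python3 obj.py w12 short_post_mid; python3 prof.py .03 .11
```

```text
clock: 24.15
tcp_pos: [0.5538, 0.1406, 0.1002]
orientation: [-0.0, 0.818, 0.575, 0.0]
wrist_force: [-0.5, -0.3, -0.6]
finger_gap: 0.0115
clock: 24.65
tcp_pos: [0.5495, 0.1376, 0.0413]
orientation: [-0.001, 0.819, 0.574, -0.001]
wrist_force: [0.0, -0.7, 0.4]
finger_gap: 0.0117
t 24.65 tcp [0.5495 0.1376 0.0413] yaw 70.06 zdn [-0.003 -0.001 -1.   ] gap 0.0117 F [ 0.  -0.7  0.4]
delta tool cm [0.31 0.32 2.45]
[(0.82, [259.7, 271.4], [0.5431, 0.1222])]
0.61 [261.7, 281.4] [0.03369261 0.05564882 0.07176883 0.07993065 0.08119996] 2375
crop [np.int64(219), np.int64(210)] 4
0.0821305739954075
0.03 97 [0.5441 0.1384] [0.5553 0.144 ] [0.5506 0.1426]
0.036 134 [0.5445 0.1385] [0.5554 0.1442] [0.5507 0.1425]
0.042 144 [0.5449 0.1389] [0.5553 0.1441] [0.5508 0.1426]
0.048 164 [0.5444 0.1378] [0.5556 0.1442] [0.5509 0.1425]
0.054 193 [0.5449 0.1378] [0.5556 0.1443] [0.551  0.1424]
0.06 213 [0.5444 0.1372] [0.5558 0.1443] [0.5512 0.1423]
0.066 250 [0.5449 0.1381] [0.5557 0.1443] [0.5511 0.1425]
0.072 298 [0.5454 0.1348] [0.5558 0.1446] [0.551  0.1414]
0.078 882 [0.5434 0.1313] [0.5559 0.1447] [0.5498 0.1385]
```

View pics/w12.png

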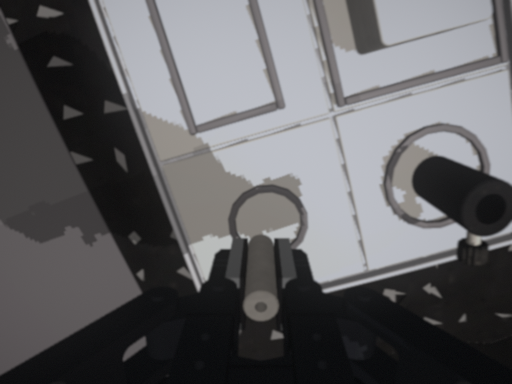

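Offset is small and the post hangs just over the small ring at (268,218). Correcting and lowering.

```bash
python3 -m inch '[[0.25,0.3,1,0,0,0,1.1],[0,0,0.7,0,0,0,1.1],[0,0,0.3,0,0,0,1.1],[0,0,0,0,0,0,1.1],[0,0,0,0,0,0,1.1]]'; python3 st.py .5535 .1394 .0168
```

```text
clock: 25.3
tcp_pos: [0.5545, 0.1393, 0.0221]
orientation: [-0.0, 0.819, 0.574, -0.0]
wrist_force: [0.2, -0.1, 0.4]
finger_gap: 0.0117
t 25.3 tcp [0.5545 0.1393 0.0221] yaw 70.07 zdn [-0. -0. -1.] gap 0.0117 F [ 0.2 -0.1  0.4]
delta tool cm [-0.03 -0.09  0.53]
```

```bash
python3 -m inch '[[0,-0.06,0.3,0,0,0,1.1],[0,0,0.15,0,0,0,1.1],[0,0,0,0,0,0,1.1],[0,0,0,0,0,0,1.1]]'; python3 -m inch '[[0,0,0.1,0,0,0,1.1],[0,0,0,0,0,0,1.1]]'; python3 st.py .5535 .1394 .0168
```

```text
clock: 25.7
tcp_pos: [0.5541, 0.1396, 0.0178]
orientation: [0.0, 0.819, 0.574, -0.0]
wrist_force: [0.5, 0.1, -0.7]
finger_gap: 0.0117
clock: 25.9
tcp_pos: [0.5543, 0.1396, 0.0174]
orientation: [0.0, 0.819, 0.574, 0.0]
wrist_force: [-1.5, -0.3, 3.8]
finger_gap: 0.0117
t 25.9 tcp [0.5543 0.1396 0.0174] yaw 70.08 zdn [ 0.001 -0.    -1.   ] gap 0.0117 F [-1.5 -0.3  3.8]
delta tool cm [-0.05 -0.07  0.06]
```

Contact. Release.

```bash
python3 -m inch '[[0,0,0,0,0,0,3],[0,0,0,0,0,0,3],[0,0,0,0,0,0,3],[0,0,-1,0,0,0,3],[0,0,-3,0,0,0,3]]'
python3 -m inch '[[0,0,-4,0,0,0,3],[0,0,-4,0,0,0,8.5],[0,0,0,0,0,0,8.5],[0,0,0,0,0,0,8.5]]';python3 st.py; python3 obj.py w13 short_post_mid;python3 prof.py 0.006 .08
```

```text
clock: 26.4
tcp_pos: [0.5516, 0.1392, 0.0548]
orientation: [-0.001, 0.819, 0.574, -0.003]
wrist_force: [0.0, -0.5, 0.1]
finger_gap: 0.0299
clock: 26.8
tcp_pos: [0.5552, 0.1397, 0.1386]
orientation: [0.001, 0.819, 0.574, 0.002]
wrist_force: [-0.4, -0.3, -0.4]
finger_gap: 0.072
t 26.8 tcp [0.5552 0.1397 0.1386] yaw 70.08 zdn [ 0.004  0.    -1.   ] gap 0.072 F [-0.4 -0.3 -0.4]
[(0.89, [260.6, 190.7], [0.5546, 0.1377])]
0.56 [263.2, 192.8] [0.00788032 0.03321112 0.05160122 0.05634151 0.057398  ] 523
crop [np.int64(225), np.int64(150)] 6
0.05779903699181929
0.006 25 [0.5468 0.1394] [0.5602 0.1457] [0.5553 0.1439]
0.012 27 [0.5494 0.1401] [0.5601 0.1458] [0.5559 0.1441]
0.018 29 [0.5482 0.1404] [0.5601 0.1461] [0.5552 0.1444]
0.024 31 [0.5487 0.1382] [0.5601 0.1458] [0.556  0.1439]
0.03 37 [0.5489 0.1391] [0.5602 0.1459] [0.5555 0.144 ]
0.036 33 [0.5491 0.1395] [0.5602 0.146 ] [0.5556 0.1444]
0.042 43 [0.5494 0.1399] [0.5603 0.1459] [0.5557 0.1442]
0.048 57 [0.5484 0.1374] [0.5602 0.146 ] [0.5548 0.1422]
0.054 240 [0.5478 0.1334] [0.5602 0.146 ] [0.5541 0.1399]
```

View pics/w13.png

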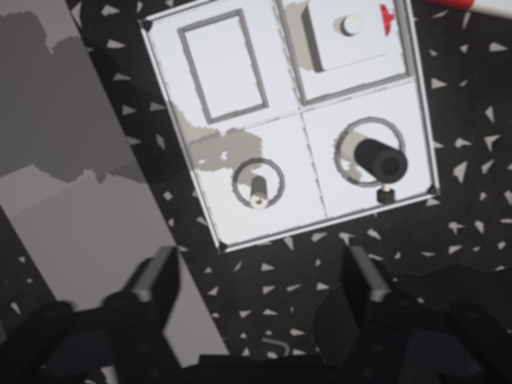

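The post stands in the small ring at (260,185). Next is the iris.

```bash
python3 -m inch '[[-4.28,-0.56,-0.6,0,0,0,8.5],[-4.28,-0.56,-0.6,0,0,0,8.5],[-4.28,-0.56,-0.6,0,0,0,8.5],[-4.28,-0.56,-0.6,0,0,0,8.5],[-4.28,-0.56,-0.6,0,0,0,8.5]]'
python3 -m inch '[[-4.28,-0.56,0,0,0,0,8.5],[0,0,0,0,0,-7,8.5],[0,0,0,0,0,-7,8.5],[0,0,0,0,0,-6,8.5],[0,0,0,0,0,0,8.5]]'
python3 -m inch '[[0,0,0,0,0,0,8.5],[0,0,0,0,0,0,8.5]]'
python3 st.py; python3 obj.py w14 iris_mid;python3 prof.py 0.0 .08
```

```text
clock: 27.45
tcp_pos: [0.4529, -0.053, 0.1656]
orientation: [-0.001, 0.819, 0.574, -0.001]
wrist_force: [1.0, -1.3, -0.2]
finger_gap: 0.0851
clock: 27.95
tcp_pos: [0.434, -0.0903, 0.1656]
orientation: [-0.001, 0.707, 0.707, -0.001]
wrist_force: [0.2, 0.1, -0.2]
finger_gap: 0.0848
clock: 28.15
tcp_pos: [0.4347, -0.0902, 0.1663]
orientation: [-0.0, 0.707, 0.707, -0.0]
wrist_force: [0.6, -0.0, -0.2]
finger_gap: 0.0848
t 28.15 tcp [ 0.4347 -0.0902  0.1663] yaw 89.99 zdn [-0.001  0.    -1.   ] gap 0.0848 F [ 0.6 -0.  -0.2]
[(0.63, [260.2, 182.5], [0.4338, -0.0915])]
0.79 [261.7, 176.3] [0.00540416 0.00756319 0.04128886 0.04658685 0.06374791] 997
crop [np.int64(220), np.int64(127)] 5
0.06549594442997914
0.0 70 [ 0.4201 -0.1062] [ 0.4436 -0.0755] [ 0.4328 -0.0888]
0.006 203 [ 0.4201 -0.1039] [ 0.4436 -0.0744] [ 0.4349 -0.0889]
0.012 22 [ 0.4336 -0.1075] [ 0.4398 -0.0747] [ 0.4363 -0.0898]
0.018 11 [ 0.4295 -0.1068] [ 0.4398 -0.0676] [ 0.4362 -0.0899]
0.024 23 [ 0.4246 -0.1063] [ 0.4397 -0.0672] [ 0.4312 -0.075 ]
0.03 55 [ 0.4232 -0.1096] [ 0.4395 -0.0679] [ 0.4298 -0.0743]
0.036 138 [ 0.4232 -0.1093] [ 0.4395 -0.0694] [ 0.4304 -0.0821]
0.042 364 [ 0.4242 -0.1054] [ 0.4386 -0.0731] [ 0.4316 -0.0878]
0.048 67 [ 0.4266 -0.0961] [ 0.4361 -0.0813] [ 0.4316 -0.0887]
0.06 40 [ 0.4263 -0.0923] [ 0.4308 -0.0877] [ 0.4288 -0.0897]
```

View pics/w14.png

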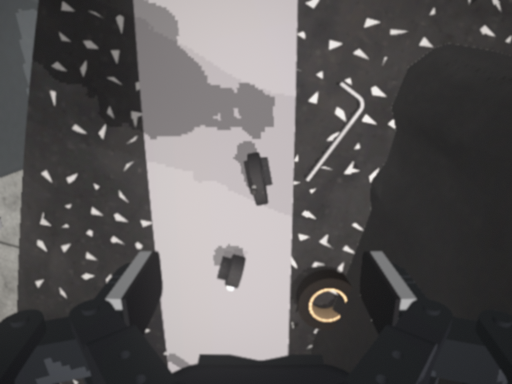

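View pics/w14c.png

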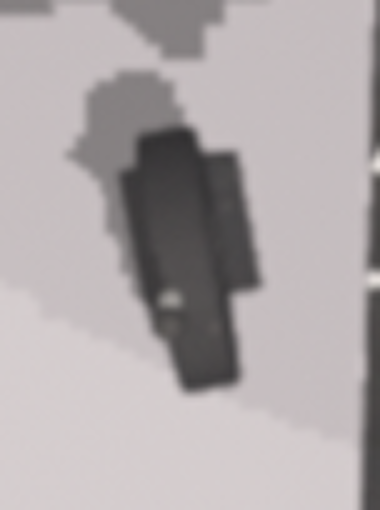

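```bash
python3 - <<'E'
import numpy as np,cv2
C=np.load('/tmp/C.npy'); 
for lo,hi in [(.030,.050),(.038,.050),(.042,.050),(.046,.050),(0.004,.010)]:
    q=C[(C[:,2]>lo)&(C[:,2]<hi)][:,:2]; m=q.mean(0); w,V=np.linalg.eigh(np.cov((q-m).T)); d=V[:,1]; d=d*np.sign(d[1])
    print(lo,hi,len(q),'mean',m.round(4),'ang',np.degrees(np.arctan2(d[1],d[0])).round(1),'rect',[np.round(v,4) for v in cv2.minAreaRect(q.astype(np.float32))], np.round((q-m)@V[:,0],4).min(), np.round((q-m)@V[:,0],4).max())
E
```

```text
0.03 0.05 619 mean [ 0.4312 -0.0854] ang 101.9 rect [array([ 0.4312, -0.0888]), array([0.0101, 0.0427]), np.float64(10.6785)] -0.0048 0.0056
0.038 0.05 529 mean [ 0.4314 -0.0872] ang 101.7 rect [array([ 0.4314, -0.0896]), array([0.0101, 0.038 ]), np.float64(10.6785)] -0.0048 0.0055
0.042 0.05 426 mean [ 0.4316 -0.0879] ang 101.8 rect [array([ 0.4315, -0.0896]), array([0.0101, 0.0321]), np.float64(11.4302)] -0.0047 0.0055
0.046 0.05 248 mean [ 0.432  -0.0891] ang 105.6 rect [array([ 0.4316, -0.0902]), array([0.0099, 0.0221]), np.float64(11.0002)] -0.005 0.0062
0.004 0.01 267 mean [ 0.4344 -0.0889] ang 26.7 rect [array([ 0.4315, -0.0899]), array([0.0218, 0.0259]), np.float64(10.3927)] -0.0149 0.0138
```

```bash
python3 -m inch '[[0.04,-0.32,1,0,0,-5.5,8.5],[0,0,2,0,0,-5.5,7],[0,0,3,0,0,0,6],[0,0,3,0,0,0,6],[0,0,3,0,0,0,6]]'
python3 -m inch '[[0,0,0,0,0,0,6],[0,0,0,0,0,0,6],[0,0,0,0,0,0,6]]'; python3 st.py .4315 -.0898 .014
```

```text
clock: 28.8
tcp_pos: [0.4321, -0.09, 0.046]
orientation: [0.001, 0.636, 0.772, 0.0]
wrist_force: [0.7, 0.9, 0.1]
finger_gap: 0.0599
clock: 29.1
tcp_pos: [0.433, -0.0905, 0.0483]
orientation: [0.001, 0.636, 0.772, 0.0]
wrist_force: [0.3, -0.1, -0.2]
finger_gap: 0.0598
t 29.1 tcp [ 0.433  -0.0905  0.0483] yaw 101.07 zdn [ 0.002 -0.001 -1.   ] gap 0.0598 F [ 0.3 -0.1 -0.2]
delta tool cm [ 0.1  -0.14  3.43]
```

```bash
python3 -m inch '[[0.05,-0.08,1.6,0,0,0,5],[0,0,1.6,0,0,0,4],[0,0,0.1,0,0,0,4],[0,0,0,0,0,0,4]]'; python3 st.py .4315 -.0898 .014
python3 -m inch '[[0,0,0,0,0,0,0.8],[0,0,0,0,0,0,0.8],[0,0,0,0,0,0,0.8],[0,0,0,0,0,0,0.8],[0,0,0,0,0,0,0.8]]' 40
python3 st.py
python3 -m inch '[[0,0,-1,0,0,0,0.8],[0,0,-2,0,0,0,0.8],[0,0,-3,0,0,0,0.8],[0,0,-3,0,0,0,0.8],[0,0,0,0,0,0,0.8]]'; python3 st.py .5599 .2328 .1; python3 obj.py w15 iris_mid;python3 prof.py 0.08 .18
```

```text
clock: 29.5
tcp_pos: [0.4317, -0.09, 0.0149]
orientation: [0.001, 0.636, 0.772, 0.0]
wrist_force: [0.2, 0.7, 0.8]
finger_gap: 0.0398
t 29.5 tcp [ 0.4317 -0.09    0.0149] yaw 101.08 zdn [ 0.001 -0.001 -1.   ] gap 0.0398 F [0.2 0.7 0.8]
delta tool cm [ 0.02 -0.01  0.09]
clock: 30.0
tcp_pos: [0.4318, -0.09, 0.0148]
orientation: [0.001, 0.636, 0.772, 0.0]
wrist_force: [-0.5, 0.7, 6.9]
finger_gap: 0.0091
t 30.0 tcp [ 0.4318 -0.09    0.0148] yaw 101.08 zdn [ 0.002 -0.001 -1.   ] gap 0.0091 F [-0.5  0.7  6.9]
clock: 30.5
tcp_pos: [0.4336, -0.0907, 0.108]
orientation: [0.004, 0.636, 0.772, 0.001]
wrist_force: [1.4, -0.4, -1.0]
finger_gap: 0.0092
t 30.5 tcp [ 0.4336 -0.0907  0.108 ] yaw 101.08 zdn [ 0.007 -0.003 -1.   ] gap 0.0092 F [ 1.4 -0.4 -1. ]
delta tool cm [29.33 18.6   0.8 ]
[(0.79, [263.2, 276.2], [0.4462, -0.1449])]
0.8 [262.1, 263.8] [0.09880065 0.12840931 0.13738291 0.1406857  0.15724226] 3202
crop [np.int64(213), np.int64(190)] 3
0.1587941734016541
0.092 27 [ 0.4204 -0.0805] [ 0.4414 -0.076 ] [ 0.4312 -0.0779]
0.098 334 [ 0.4204 -0.0874] [ 0.4429 -0.0758] [ 0.4315 -0.0813]
0.11 34 [ 0.4243 -0.0813] [ 0.4332 -0.0678] [ 0.4289 -0.0693]
0.116 128 [ 0.4243 -0.0702] [ 0.4336 -0.0675] [ 0.4289 -0.0686]
0.122 257 [ 0.4241 -0.0722] [ 0.4342 -0.0676] [ 0.429  -0.0695]
0.128 412 [ 0.4246 -0.0763] [ 0.4345 -0.0686] [ 0.4295 -0.0723]
0.134 940 [ 0.4253 -0.1057] [ 0.4402 -0.0721] [ 0.4316 -0.0819]
0.14 758 [ 0.427  -0.0986] [ 0.4389 -0.0793] [ 0.4331 -0.0889]
0.146 99 [ 0.4285 -0.0912] [ 0.4318 -0.0881] [ 0.43   -0.0897]
0.152 191 [ 0.4275 -0.0926] [ 0.4328 -0.0874] [ 0.43   -0.0896]
0.158 20 [ 0.428  -0.0913] [ 0.4319 -0.0882] [ 0.43   -0.0899]
```

View pics/w15.png

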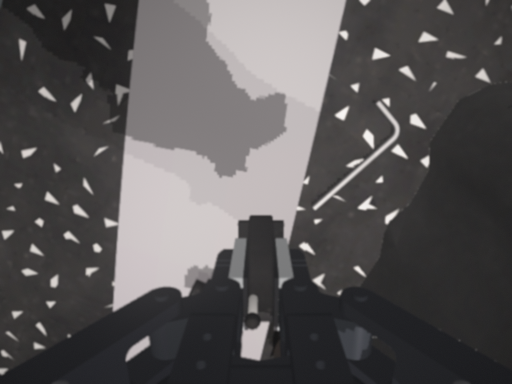

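```bash
python3 -m inch '[[0,0,0,0,0,7.5,0.8],[0,0,0,0,0,7.5,0.8],[4.73,1.49,0,0,0,0,0.8],[4.73,1.49,0,0,0,0,0.8],[4.73,1.49,0,0,0,0,0.8]]'
python3 -m inch '[[4.73,1.49,0,0,0,0,0.8],[4.73,1.49,0,0,0,0,0.8],[4.73,1.49,0,0,0,0,0.8],[4.73,1.49,0,0,0,0,0.8],[0,0,0,0,0,0,0.8]]'
python3 -m inch '[[0,0,2,0,0,0,0.8],[0,0,2,0,0,0,0.8],[0,0,2,0,0,0,0.8],[0,0,0,0,0,0,0.8],[0,0,0,0,0,0,0.8]]'; python3 st.py .5599 .2328 .0195; python3 obj.py w16 iris_mid; python3 prof.py .03 .11
```

```text
clock: 31.15
tcp_pos: [0.4845, 0.0499, 0.1024]
orientation: [-0.001, 0.732, 0.682, -0.001]
wrist_force: [1.1, -1.6, -0.0]
finger_gap: 0.0092
clock: 31.65
tcp_pos: [0.5583, 0.2386, 0.1014]
orientation: [-0.001, 0.729, 0.685, 0.0]
wrist_force: [0.2, 0.1, -1.0]
finger_gap: 0.0093
clock: 32.15
tcp_pos: [0.5564, 0.2327, 0.0427]
orientation: [-0.001, 0.731, 0.682, -0.001]
wrist_force: [0.6, 0.0, 0.4]
finger_gap: 0.0093
t 32.15 tcp [0.5564 0.2327 0.0427] yaw 86.05 zdn [-0.003 -0.001 -1.   ] gap 0.0093 F [0.6 0.  0.4]
delta tool cm [0.04 0.36 2.31]
[(0.74, [264.2, 275.4], [0.5567, 0.2165])]
0.59 [261.5, 262.2] [0.03346922 0.06326515 0.07206044 0.07533062 0.09188412] 3193
crop [np.int64(213), np.int64(190)] 3
0.09349910560922021
0.03 350 [0.5456 0.2371] [0.5676 0.247 ] [0.5569 0.2424]
0.048 88 [0.5529 0.2542] [0.5624 0.256 ] [0.5576 0.2551]
0.054 193 [0.5526 0.2533] [0.5625 0.2559] [0.5576 0.2549]
0.06 334 [0.5526 0.25  ] [0.5624 0.2551] [0.5576 0.2529]
0.066 603 [0.5519 0.217 ] [0.5621 0.2527] [0.5571 0.247 ]
0.072 1258 [0.5512 0.2196] [0.562  0.2473] [0.5568 0.2365]
0.078 91 [0.5518 0.2324] [0.555  0.2353] [0.5536 0.2343]
0.084 83 [0.5508 0.2331] [0.5561 0.2362] [0.5535 0.2348]
0.09 187 [0.5508 0.2318] [0.5561 0.2367] [0.5535 0.2342]
```

View pics/w16.png

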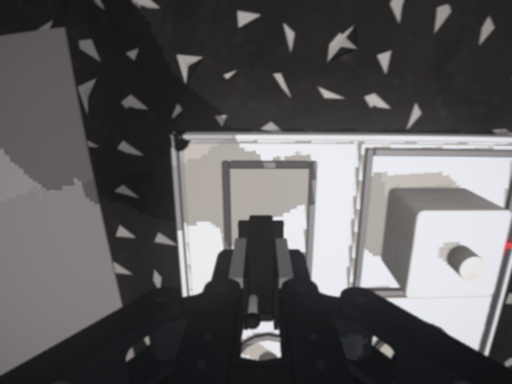

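```bash
python3 -m inch '[[-0.05,0.3,1,0,0,0,0.8],[0,0,0.7,0,0,0,0.8],[0,0,0.3,0,0,0,0.8],[0,0,0,0,0,0,0.8],[0,0,0,0,0,0,0.8]]'; python3 st.py .5599 .2328 .0185
```

```text
clock: 32.8
tcp_pos: [0.5605, 0.2328, 0.0236]
orientation: [-0.0, 0.731, 0.682, -0.0]
wrist_force: [0.0, 0.4, -0.1]
finger_gap: 0.0091
t 32.8 tcp [0.5605 0.2328 0.0236] yaw 86.08 zdn [-0. -0. -1.] gap 0.0091 F [ 0.   0.4 -0.1]
delta tool cm [-0.   -0.06  0.51]
```

```bash
python3 -m inch '[[0,-0.05,0.3,0,0,0,0.8],[0,0,0.1,0,0,0,0.8],[0,0,0,0,0,0,0.8],[0,0,0,0,0,0,0.8]]'; python3 -m inch '[[0,0,0.1,0,0,0,0.8],[0,0,0,0,0,0,0.8],[0,0,0,0,0,0,0.8]]'; python3 st.py .5599 .2328 .0185
```

```text
clock: 33.2
tcp_pos: [0.5601, 0.2328, 0.0198]
orientation: [0.0, 0.731, 0.682, -0.0]
wrist_force: [0.0, -0.1, -0.7]
finger_gap: 0.0096
clock: 33.5
tcp_pos: [0.5603, 0.2329, 0.0189]
orientation: [0.0, 0.731, 0.682, 0.0]
wrist_force: [-0.3, 0.6, 0.1]
finger_gap: 0.0097
t 33.5 tcp [0.5603 0.2329 0.0189] yaw 86.08 zdn [ 0.  0. -1.] gap 0.0097 F [-0.3  0.6  0.1]
delta tool cm [-0.01 -0.04  0.04]
```

```bash
python3 -m inch '[[0,0,0.1,0,0,0,0.8],[0,0,0,0,0,0,0.8]]'; python3 st.py
```

```text
clock: 33.7
tcp_pos: [0.5603, 0.2329, 0.0189]
orientation: [0.0, 0.731, 0.682, 0.0]
wrist_force: [-2.4, -0.7, 7.3]
finger_gap: 0.0093
t 33.7 tcp [0.5603 0.2329 0.0189] yaw 86.07 zdn [ 0.001  0.    -1.   ] gap 0.0093 F [-2.4 -0.7  7.3]
```

```bash
python3 -m inch '[[0,0,0,0,0,0,3],[0,0,0,0,0,0,3],[0,0,0,0,0,0,3],[0,0,-1,0,0,0,3],[0,0,-3,0,0,0,3]]'
python3 -m inch '[[0,0,-4,0,0,0,3],[0,0,-4,0,0,0,3],[-2.5,-2,0,0,0,0,3],[-2.5,2,0,0,0,0,3],[0,0,0,0,0,0,3]]'
python3 -m inch '[[0,0,0,0,0,0,3],[0,0,0,0,0,0,3]]';python3 st.py; python3 obj.py w17 iris_mid;python3 prof.py 0.006 .08; python3 - <<'E'
from h import *
C=np.load('/tmp/C.npy'); q=C[(C[:,2]>.045)&(C[:,2]<.054)][:,:2].astype(np.float32); print(cv2.minAreaRect(q))
p=shot('top')
cv2.imwrite('pics/t17.png',cv2.resize(np.ascontiguousarray(p['pixels'][100:270,80:400,::-1]),(800,425),interpolation=cv2.INTER_CUBIC))
for l in ['long_post_mid','lens_mid']:
    for x in tip_of(p,l)[:2]: print(l,round(x['confidence'],2),np.round(x['location'],1),atz(p,x['location'],Z[l])[:2].round(4))
E
```

```text
clock: 34.2
tcp_pos: [0.5576, 0.2321, 0.0555]
orientation: [-0.001, 0.731, 0.682, -0.003]
wrist_force: [-0.2, -0.4, 0.4]
finger_gap: 0.0301
clock: 34.7
tcp_pos: [0.5581, 0.1807, 0.139]
orientation: [0.001, 0.732, 0.681, 0.001]
wrist_force: [0.4, -0.5, 0.7]
finger_gap: 0.0302
clock: 34.9
tcp_pos: [0.5566, 0.1833, 0.1379]
orientation: [-0.0, 0.731, 0.683, 0.0]
wrist_force: [-0.3, 0.2, 0.2]
finger_gap: 0.0301
t 34.9 tcp [0.5566 0.1833 0.1379] yaw 86.08 zdn [-0.  0. -1.] gap 0.0301 F [-0.3  0.2  0.2]
[(0.61, [390.7, 127.0], [0.653, 0.2246]), (0.6, [262.6, 122.1], [0.5612, 0.2339])]
0.84 [264.4, 119.5] [0.00862469 0.01075864 0.04598479 0.05074842 0.06802915] 1385
crop [np.int64(222), np.int64(67)] 4
0.0700094255490511
0.006 455 [0.549  0.2197] [0.5718 0.2488] [0.5607 0.2339]
0.03 22 [0.5556 0.2115] [0.5662 0.2549] [0.5604 0.2467]
0.036 91 [0.5538 0.2116] [0.5661 0.2542] [0.5604 0.2389]
0.042 224 [0.5539 0.2147] [0.5659 0.2517] [0.5599 0.2357]
0.048 523 [0.5544 0.219 ] [0.5655 0.2476] [0.5603 0.2339]
0.066 57 [0.555  0.2311] [0.5594 0.236 ] [0.5572 0.2336]
((0.5600136518478394, 0.23320913314819336), (0.034197837114334106, 0.00955329742282629), 85.79217529296875)
long_post_mid 0.44 [371.2 248.4] [ 0.3573 -0.3169]
lens_mid 0.68 [314.2 229.6] [ 0.406  -0.1803]
```

View pics/w17.png

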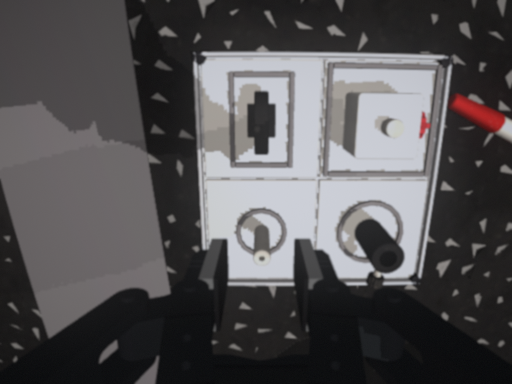

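View pics/t17.png

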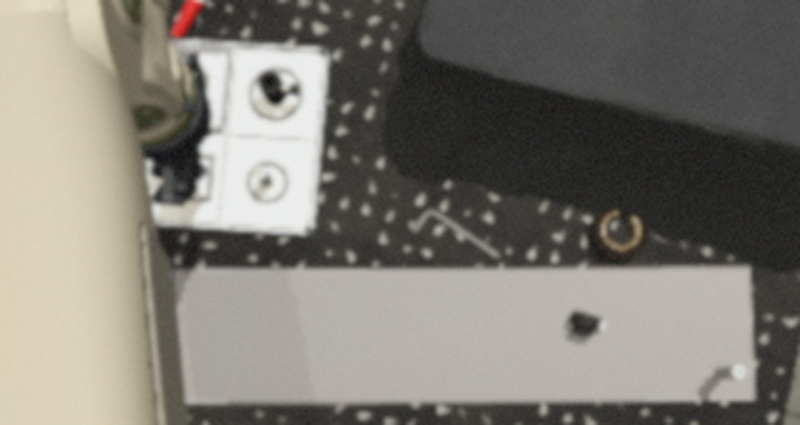

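All four parts stand in their nests in the wrist view: iris (262,120), base (385,125), post (262,245), holder (375,240). The top view shows the lens mount at (583,324) and the long post at (738,372), both unmoved. Handing in.

```bash
python3 -m inch '[[0,0,-4,0,0,0,3],[0,0,-3,0,0,0,3],[0,0,0,0,0,0,3],[0,0,0,0,0,0,3]]'; python3 -c "
from workcell import workorder; print(workorder.hand_in())"
```

```text
clock: 35.6
tcp_pos: [0.5572, 0.1833, 0.2085]
orientation: [0.001, 0.731, 0.683, 0.001]
wrist_force: [-0.1, 1.1, -0.1]
finger_gap: 0.0299
the job is handed in; nothing more can be done
None
```

I packed the base, post holder, shorter post and iris into their own nests, one grasp each, and handed the job in at 35.6 s of the 131 s allowed. The hand-in reports no verdict.

- **Placement:** after each release the wrist depth camera showed the part within about 1 mm of its nest's centre and at floor height. The holder and shorter post measured upright, and nothing looked tilted in the last wrist picture.
- **Iris:** its disc was within about 1° of the nest's long sides.
- **Lens mount and longer post:** both were standing at their starting pixels in the last top picture. The networks' positions for them moved by about 7 mm between first and last look (the post's fix was low confidence, 0.44). I take that as their scatter, since the arm never touched either.
- **Other disagreements:** measured tool positions wandered by 2–4 mm while settling, so I used the depth camera and contact forces (under 10 N) for the final placing. In the last wrist picture the network's top guess for the iris was actually the base. Its second guess agreed with the depth measurement.

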